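# Gauge three flanged hubs with a plug gauge and sort them

## Task

Check the bores of the three aluminium flanged hubs with the go plug gauge from its rack, one hub at a time: lower the gauge gently into the bore without forcing it, and before you gauge the next hub slide this one with the held gauge, flat on the bench, fully into the long lane of the sorting guide if the gauge goes in right down to its collar, or fully into the short lane if it stops part way. The gripper must not touch the degreased hubs, and the other things lying about stay where they are. When all three are sorted, hang the gauge upright in its rack again and let go.

Things in the scene. Friction and masses are not known exactly. Their poses are not given: they have to be found in the camera images.
- plug_gauge: Steel go plug gauge, 130 mm tall, 0.22 kg, upright, gauging end down; hangs in the rack at the start. Origin: centre of the tip (lowest face), z up its axis. From the tip: round gauging member 24 mm in diameter, 54 mm long (its first 3 mm a lead from 20 mm diameter), a collar 40 mm in diameter from 54 to 60 mm, then the handle up to 130 mm.
- gauge_handle (a point): Middle of the gauge's dark hexagonal handle, on the axis, 95 mm above the tip. The handle is 20 mm across flats and reaches from 60 to 130 mm above the tip; grip it across two flats. One pair of flats faces along the gauge's own +y and -y, the other pairs at 60 degrees to it.
- gauge_rack: Fixed grey C-shaped rack of 4 mm sheet, 58 x 64 x 70 mm. Origin: on the bench under the gauge's place; its own -x is the open front, its back plate stands at x = 30 to 34 mm. The gauge hangs by its collar on the top plate, upright over the origin, tip 16 mm above the bench. Between rack and hubs stands a fixed terminal jig up to 75 mm high.
- rack_slot (a point): Place of the gauge's axis at the upper face of the rack's top plate, 70 mm above the bench. The slot there is 27 mm wide, open to the rack's front (-x) and ends 13.5 mm behind this point. The plate reaches 24 mm in front, 34 mm behind and 32 mm to either side. The gauge lifts straight up out of it and can be lowered straight in.
- hub_1: Turned aluminium hub, 60 mm high, 0.1 to 0.2 kg, loose, flange down on the bench: flange 52 mm in diameter, 8 mm thick, above it a body 40 mm in diameter, upright bore through the axis. Origin: centre of the underside, z up. The three hubs look alike and stand in a row about 60 mm apart; each may prove good or bad.
- hub_1_mouth (a point): Centre of hub_1's bore mouth, 26 mm in diameter, at its top face. A good bore is 26 mm down to a 17 mm lip 57 mm below: the gauge goes in 54 mm, till its collar is on the top face (tip 6 mm above the bench). A bad bore was left at 17 mm from somewhere 15 to 35 mm below its mouth, which stops the gauge there. Seen from above both look alike.
- hub_2: Second hub, of the same outside shape as hub_1; good or bad, to be gauged. Origin: centre of the underside.
- hub_2_mouth (a point): Centre of hub_2's bore mouth, as for hub_1.
- hub_3: Third hub, of the same outside shape as hub_1; good or bad, to be gauged. Origin: centre of the underside.
- hub_3_mouth (a point): Centre of hub_3's bore mouth, as for hub_1.
- sort_guide: Fixed aluminium sorting guide: two lanes side by side on the bare bench, walled by strips 22 mm high and 3 mm thick. Its own +x runs into the lanes, y to the left. Origin: on the bench at the front end of the strip between the lanes. The outer strips flare out for 8 mm in front of the mouths. A hub is in when its whole flange is past the mouth.
- long_lane (a point): Middle of the open mouth of the long lane (for good hubs), on the bench, 31.5 mm right of the guide's origin. The lane runs along the guide's +x, is 60 mm wide and has its end stop 125 mm behind the mouth: room for two hubs one behind the other.
- short_lane (a point): Middle of the open mouth of the short lane (for bad hubs), on the bench, 31.5 mm left of the guide's origin. The lane runs along the guide's +x, is 60 mm wide and has its end stop 66 mm behind the mouth: room for one hub.
- toroid_coil: Bystander: copper-wound toroid, 59 mm in diameter, 16 mm high, lying at the left behind the sorting guide. Origin: centre of the underside.
- blue_capacitor: Bystander: upright blue can capacitor, 35 mm in diameter, 61 mm high, behind the sorting guide. Origin: centre of the underside.
- white_terminal_strip: Bystander: white terminal strip, 16 x 100 x 18 mm, lying at the right near the bench's front edge. Origin: centre of the underside.

How it is judged:
On the way, in this order (a step that is already met when the one before it is completed fails the run):
1. a first hub is gauged: the gauge is in its bore as far as it goes (collar down, or stopped part way) (((horizontal distance between plug_gauge and hub_1 below 0.004 m and z of plug_gauge in the frame of hub_1 between -0.002 and 0.01 m) or (horizontal distance between plug_gauge and hub_2 below 0.004 m and z of plug_gauge in the frame of hub_2 between -0.002 and 0.034 m) or (horizontal distance between plug_gauge and hub_3 below 0.004 m and z of plug_gauge in the frame of hub_3 between -0.002 and 0.01 m))), for 0.1 s.
2. one hub is in its right lane and a second one is gauged (((horizontal distance between plug_gauge and hub_1 below 0.004 m and z of plug_gauge in the frame of hub_1 between -0.002 and 0.01 m and x of hub_2 in the frame of sort_guide between 0.022 and 0.045 m and y of hub_2 in the frame of sort_guide between 0.023 and 0.04 m and height (world z) of hub_2 below 0.004 m and angle between hub_2's own z axis and vertical below 0.06 rad) or (horizontal distance between plug_gauge and hub_1 below 0.004 m and z of plug_gauge in the frame of hub_1 between -0.002 and 0.01 m and x of hub_3 in the frame of sort_guide between 0.022 and 0.104 m and y of hub_3 in the frame of sort_guide between -0.04 and -0.023 m and height (world z) of hub_3 below 0.004 m and angle between hub_3's own z axis and vertical below 0.06 rad) or (horizontal distance between plug_gauge and hub_2 below 0.004 m and z of plug_gauge in the frame of hub_2 between -0.002 and 0.034 m and x of hub_1 in the frame of sort_guide between 0.022 and 0.104 m and y of hub_1 in the frame of sort_guide between -0.04 and -0.023 m and height (world z) of hub_1 below 0.004 m and angle between hub_1's own z axis and vertical below 0.06 rad) or (horizontal distance between plug_gauge and hub_2 below 0.004 m and z of plug_gauge in the frame of hub_2 between -0.002 and 0.034 m and x of hub_3 in the frame of sort_guide between 0.022 and 0.104 m and y of hub_3 in the frame of sort_guide between -0.04 and -0.023 m and height (world z) of hub_3 below 0.004 m and angle between hub_3's own z axis and vertical below 0.06 rad) or (horizontal distance between plug_gauge and hub_3 below 0.004 m and z of plug_gauge in the frame of hub_3 between -0.002 and 0.01 m and x of hub_1 in the frame of sort_guide between 0.022 and 0.104 m and y of hub_1 in the frame of sort_guide between -0.04 and -0.023 m and height (world z) of hub_1 below 0.004 m and angle between hub_1's own z axis and vertical below 0.06 rad) or (horizontal distance between plug_gauge and hub_3 below 0.004 m and z of plug_gauge in the frame of hub_3 between -0.002 and 0.01 m and x of hub_2 in the frame of sort_guide between 0.022 and 0.045 m and y of hub_2 in the frame of sort_guide between 0.023 and 0.04 m and height (world z) of hub_2 below 0.004 m and angle between hub_2's own z axis and vertical below 0.06 rad))), for 0.1 s.
3. two hubs are in their right lanes and the third one is gauged (((horizontal distance between plug_gauge and hub_1 below 0.004 m and z of plug_gauge in the frame of hub_1 between -0.002 and 0.01 m and x of hub_2 in the frame of sort_guide between 0.022 and 0.045 m and y of hub_2 in the frame of sort_guide between 0.023 and 0.04 m and height (world z) of each of hub_2, hub_3 below 0.004 m and angle between each of hub_2, hub_3's own z axis and vertical below 0.06 rad and x of hub_3 in the frame of sort_guide between 0.022 and 0.104 m and y of hub_3 in the frame of sort_guide between -0.04 and -0.023 m) or (horizontal distance between plug_gauge and hub_2 below 0.004 m and z of plug_gauge in the frame of hub_2 between -0.002 and 0.034 m and x of hub_1 in the frame of sort_guide between 0.022 and 0.104 m and y of hub_1 in the frame of sort_guide between -0.04 and -0.023 m and height (world z) of each of hub_1, hub_3 below 0.004 m and angle between each of hub_1, hub_3's own z axis and vertical below 0.06 rad and x of hub_3 in the frame of sort_guide between 0.022 and 0.104 m and y of hub_3 in the frame of sort_guide between -0.04 and -0.023 m) or (horizontal distance between plug_gauge and hub_3 below 0.004 m and z of plug_gauge in the frame of hub_3 between -0.002 and 0.01 m and x of hub_1 in the frame of sort_guide between 0.022 and 0.104 m and y of hub_1 in the frame of sort_guide between -0.04 and -0.023 m and height (world z) of each of hub_1, hub_2 below 0.004 m and angle between each of hub_1, hub_2's own z axis and vertical below 0.06 rad and x of hub_2 in the frame of sort_guide between 0.022 and 0.045 m and y of hub_2 in the frame of sort_guide between 0.023 and 0.04 m))), for 0.1 s.
At the end, for the whole second after the job is handed in: Both hubs that the gauge goes through stand flat in the long lane and the one that stops it in the short lane, each with its whole flange past the mouth (within 4 mm); the gauge hangs upright by its collar in the rack's slot; all at rest (x of hub_1 in the frame of sort_guide between 0.022 and 0.104 m and y of hub_1 in the frame of sort_guide between -0.04 and -0.023 m and height (world z) of each of hub_1, hub_2, hub_3 below 0.004 m and angle between each of hub_1, hub_2, hub_3's own z axis and vertical below 0.06 rad and linear speed of each of hub_1, hub_2, hub_3, plug_gauge below 0.01 m/s and x of hub_2 in the frame of sort_guide between 0.022 and 0.045 m and y of hub_2 in the frame of sort_guide between 0.023 and 0.04 m and x of hub_3 in the frame of sort_guide between 0.022 and 0.104 m and y of hub_3 in the frame of sort_guide between -0.04 and -0.023 m and x of plug_gauge in the frame of gauge_rack between -0.014 and 0.008 m and y of plug_gauge in the frame of gauge_rack between -0.008 and 0.008 m and height (world z) of plug_gauge between 0.013 and 0.019 m and angle between plug_gauge's own z axis and vertical below 0.08 rad); the robot touches nothing.
It fails at once if the gauge is forced: more than 80 N between it and a hub (contact force between plug_gauge and hub_1 above 80 N or contact force between plug_gauge and hub_2 above 80 N or contact force between plug_gauge and hub_3 above 80 N).
It fails at once if the gripper touches a hub (contact force between the fingers and hub_1 above 1 N or contact force between the fingers and hub_2 above 1 N or contact force between the fingers and hub_3 above 1 N).
It fails at once if a hub is lifted off the bench or tipped over (height (world z) of any of hub_1, hub_2, hub_3 above 0.02 m or angle between any of hub_1, hub_2, hub_3's own z axis and vertical above 0.4 rad).
It fails at once if another thing lying about is pushed away by more than 25 mm (distance of any of toroid_coil, blue_capacitor, white_terminal_strip from where it was at the start of the episode above 0.025 m).
It also fails if it takes over 72 s, if anything falls off the work surface, if the arm or the gripper's body presses on something with over 40 N, if the wrist force passes 120 N, or if a joint passes its speed limit or range.

## Robot

A 6-joint arm with a two-finger parallel gripper is mounted at the origin on a cart in front of the work surface, level with it; the furniture and walls round the work are solid. World frame = base frame: x ahead of the robot, y to its left, z up, the work surface at z = 0. Lengths are in m, angles in rad, forces in N, time in s.
With the tool pointing down it reaches from about 0.425 to 0.95 m from the base axis. Payload 14.7 kg.
Tool frame: the origin (TCP) lies on the centre line of the jaws, within the pads' length; the fingertips stand 17 mm ahead of it and the grasp point (between the pads) lies 2 mm behind it (ctrl.finger_overhang is the distance from the TCP to the fingertips, in m); z points along the fingers, y is the line along which they close (so a half turn about z gives the same grasp; the last joint's range is limited). The gripper opens to 85 mm and grips with 20 to 120 N. Pads are 22 mm wide; open, the fingers measure 114 mm over their backs; the gripper's body (76 mm by 85 mm) begins 54 mm behind the grasp point. The pads swing forward as they close: fully open they stand 13 mm farther back than shut.
Start: joints at [-1.219, 0.48, 1.596, -0, 1.065, -0.047], TCP at [0.252, -0.599, 0.248] pointing down, gripper open.
Joint ranges: [-2.75, 2.75], [-0.82, 2.05], [0.23, 2.67], [-1.56, 4.7], [0.09, 2.69], [-2.92, 2.92]. Speed limits (rad/s): [1.89, 1.89, 2.39, 3.01, 3.01, 3.01].

## Interface

Orientations are given as a unit quaternion [x, y, z, w].
In Python, from workcell import get_obs, cams, ctrl gives the robot as it stands. The module is installed in compiled form; this text tells all that it offers.
- The arm moves only by the tool send_rows, never from a script. Its argument "rows" is a list of rows, each a list of 3 entries, a list of its own where there are three numbers: the shift along the world's x, y, z in cm, then the turn, a rotation vector about the world's x, y, z in rad, then the closure, from -1 (fully open) to 1 (shut), so that 0 is half open. In form: [[[dx, dy, dz], [ax, ay, az], gripper], ...]. A call has 1 to 5 rows; each row shifts and turns the commanded pose from where the row before left it; what a row does not reach is not made up. A row lasts 1/12 s, in which the tool goes at most 41.7 mm and 7.16 degrees, less where a joint would pass 70% of its speed; a pose out of reach is approached as far as the arm can. A call is refused whole if a number of a shift passes 4.17 or a number of a turn 0.125, either way. A call with a gripper value outside its range is refused whole. The fingers move at their own pace and stop on an object; the grip force is fixed at half the most. Time passes only in rows, so rows that do not move let the fingers close. It gives the time, the measured TCP pose, the force, the opening and the grip force at its end, in the units of the state.
- get_obs(): the state, without advancing time (a new reading comes with each control period).
- cams.camera(name): name is "scene" or "side" or "wrist"; returns the picture (384x512x3 uint8, blue, green, red); there is no depth.
- cams.get_calibration(name): a dict with "fovy" (degrees; the focal length in pixels is half the picture's height over the tangent of half this angle, whatever the lens; pixels are square), "cx", "cy" (the principal point, pixels), "camera_from_world" (4x4, takes a point from world to camera coordinates); the wrist camera has in their place "hand_eye" (4x4, takes a point from camera to tool coordinates, whose origin is the TCP and whose axes are the flange's). Camera axes: x right, y up, looking along -z (the intrinsics and any distortion apply to the point x, -y, -z); pixel columns grow to the right and rows downward; lengths in m; the calibration is good to about 2 mm. A picture is of the moment at which its call begins: read the wrist's pose just before it. get_calibration takes no time and is no camera call.
- ctrl.hand_in(): hands the job in; it is judged then, once.
The state is a dict: "clock": time; "qpos": joint angles; "joint_velocities": joint speeds; "tau": joint torques, N m; "position": TCP position; "orientation": TCP orientation; "ft_force": force on the tool from outside, world axes, zero at the start; "ft_torque": the same for the moment, N m; "grip_width": finger opening in m; "gripper_force": force on a finger pad.
Only numpy, scipy, OpenCV 4.12 (cv2) and the standard library are available. Lean on these libraries where they do the work, as an engineer would, in place of code of your own. Each camera call takes 0.05 s, during which the arm holds its last target. There are 200 camera calls.

## Working session

There is one attempt and no reset: what is moved stays moved. The work goes in short steps, Python scripts to look and compute and a tool call to move; the robot and the scene stay as the last step left them, time stands still between calls to the robot, and variables do not carry over. Pictures are saved under pics/ and viewed, at most 10 in all, crops included, and the job is handed in when it is done.

Besides the shell and the picture viewer there is one more tool, called as name(argument=value, ...) on one line, values as JSON. send_rows: Moves the arm, as the interface text tells. Its arguments: {"type":"object","properties":{"rows":{"type":"array"}},"required":["rows"]}

```bash
mkdir -p pics
python3 - <<'E'
from workcell import get_obs,cams,ctrl
import cv2,numpy as np
o=get_obs();print({k:np.round(v,3) for k,v in o.items()},ctrl.finger_overhang)
for n in("scene","side","wrist"):
    im=cams.camera(n);cv2.imwrite(f"pics/{n}0.png",im)
    c=cams.get_calibration(n);print(n,{k:np.round(v,4).tolist() for k,v in c.items()})
a=cv2.imread("pics/scene0.png");b=cv2.imread("pics/side0.png")
cv2.imwrite("pics/a.png",cv2.resize(a,(800,600)));cv2.imwrite("pics/b.png",cv2.resize(b,(800,600)))
E
```

```text
{'clock': np.float64(0.0), 'qpos': array([-1.219,  0.481,  1.597, -0.   ,  1.065, -0.047]), 'joint_velocities': array([ 0.001, -0.002, -0.001, -0.002, -0.   , -0.   ]), 'tau': array([ 4.0000e-03, -9.5064e+01, -4.3017e+01,  0.0000e+00,  1.2000e-02,
        0.0000e+00]), 'position': array([ 0.252, -0.599,  0.248]), 'orientation': array([ 0.98 ,  0.198, -0.   , -0.001]), 'ft_force': array([-0.284,  0.174, -0.875]), 'ft_torque': array([-0.029,  0.085, -0.024]), 'gripper_force': np.float64(0.0), 'grip_width': np.float64(0.085)} 0.017
scene {'fovy': 57.5758, 'cx': 252.9513, 'cy': 191.0842, 'camera_from_world': [[-0.8749, -0.4842, 0.0123, 0.5499], [0.2774, -0.4801, 0.8322, -0.142], [-0.397, 0.7315, 0.5544, -1.0613], [0.0, 0.0, 0.0, 1.0]]}
side {'fovy': 42.6587, 'cx': 244.3147, 'cy': 187.7836, 'camera_from_world': [[0.9982, -0.0601, -0.0069, -0.5022], [0.0379, 0.532, 0.8459, -0.1814], [-0.0471, -0.8446, 0.5333, -1.2288], [0.0, 0.0, 0.0, 1.0]]}
wrist {'fovy': 61.6748, 'cx': 251.9515, 'cy': 185.3168, 'hand_eye': [[0.0008, 0.9602, 0.2793, 0.071], [1.0, -0.001, 0.0005, 0.0009], [0.0007, 0.2793, -0.9602, -0.1262], [0.0, 0.0, 0.0, 1.0]]}
```

View pics/a.png

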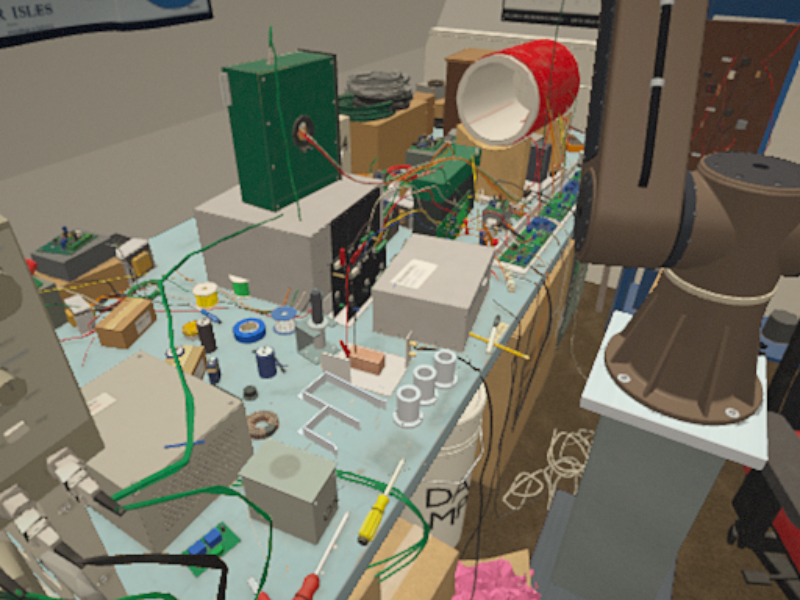

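View pics/b.png

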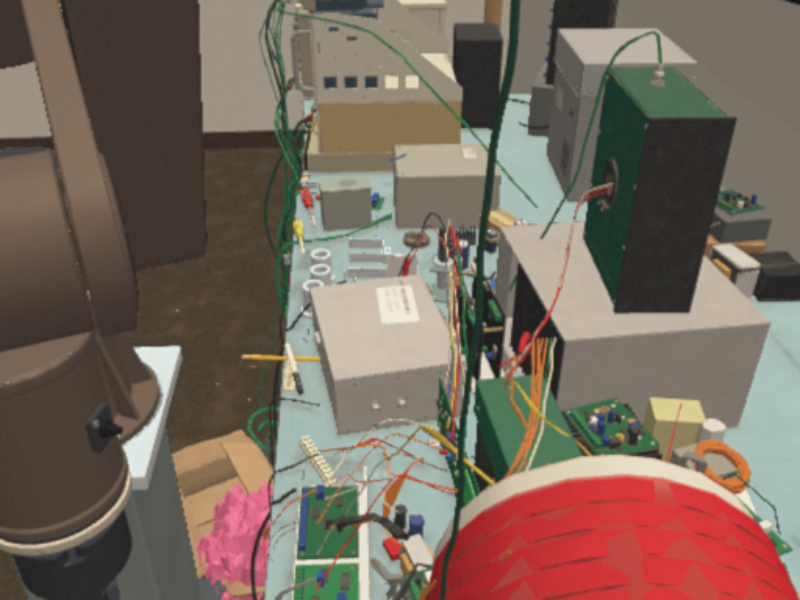

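The scene view (800x600) shows hub mouths at about (408,392), (425,371) and (445,355), the guide at about (340,400) and the rack with the gauge at (315,310). In the side view the hubs are at about (320,255) and the rack is partly hidden.

```bash
cat > h.py <<'E'
from workcell import get_obs,cams,ctrl
import cv2,numpy as np
from scipy.spatial.transform import Rotation as R
def ext(n,o=None):
    c=cams.get_calibration(n)
    f=192/np.tan(np.radians(c["fovy"]/2))
    if n=="wrist":
        o=o or get_obs(); T=np.eye(4);T[:3,:3]=R.from_quat(o["orientation"]).as_matrix();T[:3,3]=o["position"]
        W=T@np.array(c["hand_eye"])
    else: W=np.linalg.inv(np.array(c["camera_from_world"]))
    return W,f,c["cx"],c["cy"]
def ray(E,uv):
    W,f,cx,cy=E; d=W[:3,:3]@np.array([(uv[0]-cx)/f,-(uv[1]-cy)/f,-1.]);return W[:3,3],d
def onz(E,uv,z):
    p,d=ray(E,uv);return p+d*(z-p[2])/d[2]
def tri(Es,uvs):
    A=np.zeros((3,3));b=np.zeros(3);rs=[ray(E,u) for E,u in zip(Es,uvs)]
    for p,d in rs:
        d=d/np.linalg.norm(d);M=np.eye(3)-np.outer(d,d);A+=M;b+=M@p
    x=np.linalg.solve(A,b)
    return x,[np.linalg.norm(np.cross(x-p,d/np.linalg.norm(d))) for p,d in rs]
def proj(E,X):
    W,f,cx,cy=E;p=W[:3,:3].T@(np.asarray(X)-W[:3,3]);return cx-f*p[0]/p[2],cy+f*p[1]/p[2]
E
python3 - <<'E'
from h import *
E=ext("scene")
for u,v,z in[(408,392,.06),(425,371,.06),(445,355,.06),(316,290,.146),(300,392,0),(385,405,0),(302,430,0),(263,360,.061),(262,425,0.01),(380,360,.075)]:
    print((u,v),onz(E,(u*.64,v*.64),z).round(3))
print(E[0][:3,3])
E
```

```text
(408, 392) [0.401 0.368 0.06 ]
(425, 371) [0.4   0.306 0.06 ]
(445, 355) [0.388 0.248 0.06 ]
(316, 290) [0.638 0.292 0.146]
(300, 392) [0.602 0.409 0.   ]
(385, 405) [0.45  0.361 0.   ]
(302, 430) [0.543 0.481 0.   ]
(263, 360) [0.666 0.425 0.061]
(262, 425) [0.601 0.513 0.01 ]
(380, 360) [0.475 0.335 0.075]
[0.09915187 0.97438664 0.69981272]
```

Run:
```python
import cv2
a=cv2.imread("pics/scene0.png")[170:310,130:310];cv2.imwrite("pics/c.png",cv2.resize(a,(771,600),interpolation=cv2.INTER_CUBIC))
```

```text
(no output)
```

View pics/c.png

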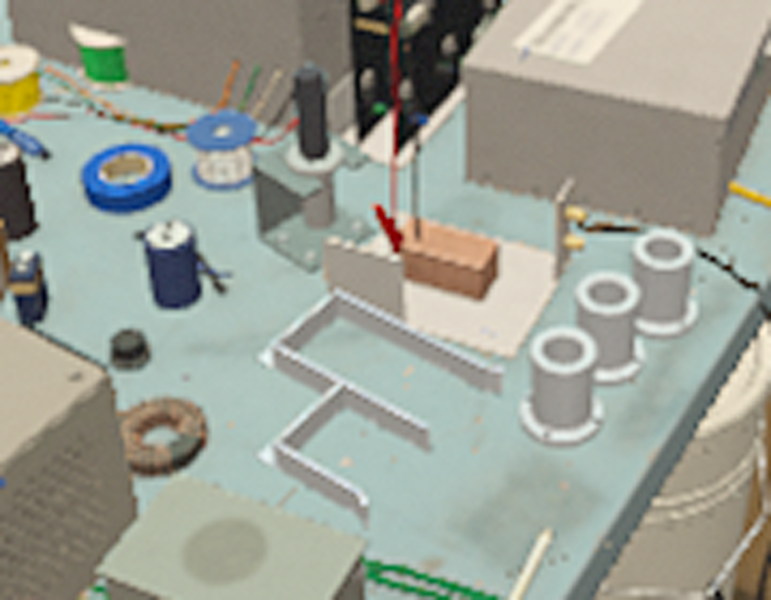

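The enlarged scene view shows three hubs at right and the guide with its lane mouths facing them (strip ends at (500,385), (428,440) and (367,510)). The gauge stands in the rack at (312,110), with the jig plate between. Next I'll swing the wrist camera over this.

send_rows(rows=[[[0,0,3.5],[0,0,0],-1],[[0,0,3.5],[0,0,0],-1],[[0,0,3.5],[0,0,0],-1],[[1,2,3.3],[0,0,0],-1],[[2,3.5,0],[0,0,0],-1]])

```text
clock: 0.57
position: [0.282, -0.5477, 0.3924]
orientation: [0.98, 0.197, 0.001, 0.005]
ft_force: [0.9, -0.1, 0.9]
grip_width: 0.0858
gripper_force: 0.0
```

send_rows(rows=[[[2,3.6,0],[0,0,0],-1],[[2,3.6,0],[0,0,0],-1],[[2,3.6,0],[0,0,0],-1],[[2,3.6,0],[0,0,0],-1],[[2,3.6,0],[0,0,0],-1]])

```text
clock: 0.98
position: [0.3828, -0.3621, 0.3862]
orientation: [0.98, 0.198, 0.0, -0.0]
ft_force: [1.3, -0.3, -0.2]
grip_width: 0.0852
gripper_force: 0.0
```

send_rows(rows=[[[2,3.6,0],[0,0,0],-1],[[2,3.6,0],[0,0,0],-1],[[1,4,0],[0,0,0],-1],[[1,4,0],[0,0,0],-1],[[0,4,0],[0,0,0],-1]])

```text
clock: 1.4
position: [0.4434, -0.17, 0.3861]
orientation: [0.98, 0.198, 0.0, -0.0]
ft_force: [-0.1, 0.8, -0.4]
grip_width: 0.0851
gripper_force: 0.0
```

send_rows(rows=[[[0,4,0],[0,0,0],-1],[[0,4,0],[0,0,0],-1],[[0,4,0],[0,0,0],-1],[[0,4,0],[0,0,0],-1],[[0,4,0],[0,0,0],-1]])

```text
clock: 1.82
position: [0.4418, 0.0299, 0.3863]
orientation: [0.98, 0.198, 0.0, 0.0]
ft_force: [0.7, 0.1, 0.7]
grip_width: 0.0853
gripper_force: 0.0
```

send_rows(rows=[[[0,4,0],[0,0,0],-1],[[0,4,0],[0,0,0],-1],[[0,4,0],[0,0,0],-1],[[0,4,0],[0,0,0],-1],[[0,4,0],[0,0,0],-1]])

```text
clock: 2.23
position: [0.4418, 0.2301, 0.3863]
orientation: [0.98, 0.198, 0.0, 0.0]
ft_force: [2.0, -1.1, 0.6]
grip_width: 0.0853
gripper_force: 0.0
```

send_rows(rows=[[[3,3,0],[0,0,0],-1],[[3,3,0],[0,0,0],-1],[[3,3,0],[0,0,0],-1],[[3,3,0],[0,0,0],-1],[[0,0,0],[0,0,0],-1]])

```text
clock: 2.65
position: [0.5639, 0.3503, 0.3838]
orientation: [0.98, 0.199, -0.0, -0.0]
ft_force: [-2.1, -0.8, -0.2]
grip_width: 0.0857
gripper_force: 0.0
```

Run:
```python
from h import *
import json
o=get_obs();im=cams.camera("wrist");cv2.imwrite("pics/w1.png",im)
np.savez("w1.npz",p=o["position"],q=o["orientation"]);print(o["position"],o["qpos"])
cv2.imwrite("pics/w1b.png",cv2.resize(im,(800,600),interpolation=cv2.INTER_CUBIC))
```

```text
[0.56391809 0.35033603 0.38377395] [5.09889588e-01 4.05719494e-01 1.38207490e+00 6.78673995e-04
 1.35392179e+00 1.68033203e+00]
```

View pics/w1b.png

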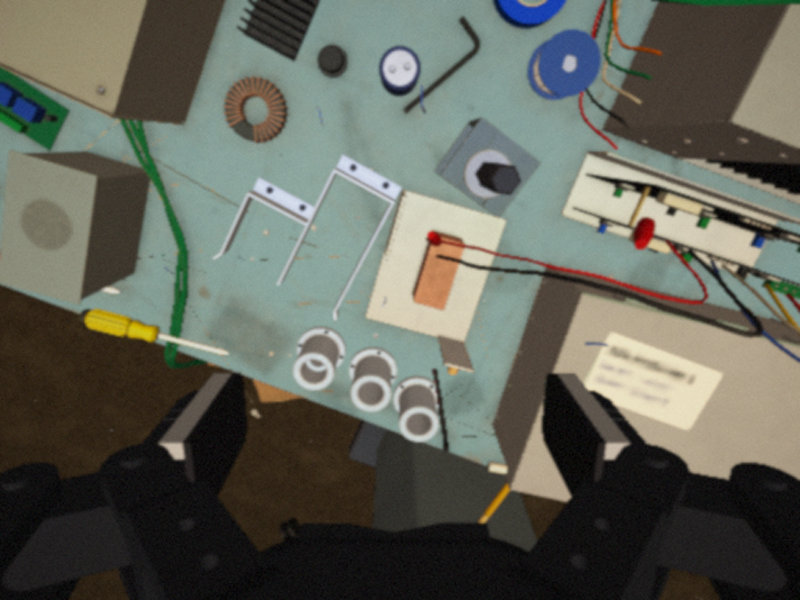

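The wrist view shows the hub mouths at (315,369), (373,389) and (417,422). The guide's strip ends are at about (217,257), (280,283) and (336,317), and the gauge handle top is at (505,179) in the rack. The jig lies between rack and hubs.

Run:
```python
from h import *
d=np.load("w1.npz");E=ext("wrist",dict(position=d["p"],orientation=d["q"]));S=ext("scene");k=.64
P=lambda u,v:(u*k,v*k)
C=lambda u,v:(130+u/4.283,170+v/4.283)
for n,w,s in[("h_a",P(315,369),C(564,350)),("h_b",P(373,389),C(608,294)),("h_c",P(417,422),C(663,248)),("gtop",P(505,179),C(308,72)),
  ("sL",P(217,257),C(367,500)),("sM",P(280,283),C(428,433)),("sR",P(336,317),C(500,373)),("jigcorner",P(440,335),C(570,183))]:
    x,r=tri([E,S],[w,s]);print(n,x.round(4),np.round(r,4),"onz",onz(E,w,.06).round(3),onz(E,w,.022).round(3))
for n,p in [("cap",(400,68)),("coil",(255,110)),("rk1",(480,118)),("rk2",(540,160)),("rk3",(437,165)),("rk4",(503,208))]: print(n,onz(E,P(*p),.07 if 'r' in n else .02).round(3))
print("jig",[onz(E,P(*p),0.0).round(3).tolist() for p in[(403,192),(505,220),(470,350),(368,315)]])
print("strip ends",[onz(E,P(*p),0.022).round(3).tolist() for p in[(262,181),(310,213),(345,157),(400,190)]])
```

```text
h_a [0.4013 0.3653 0.0549] [0.0005 0.0005] onz [0.404 0.366 0.06 ] [0.385 0.365 0.022]
h_b [0.402  0.3035 0.0525] [0.001 0.001] onz [0.406 0.305 0.06 ] [0.388 0.299 0.022]
h_c [0.3879 0.2492 0.0578] [0.0008 0.0008] onz [0.39 0.25 0.06] [0.37  0.24  0.022]
gtop [0.6379 0.2946 0.143 ] [0.0001 0.0001] onz [0.64  0.276 0.06 ] [0.641 0.268 0.022]
sL [0.4597 0.4976 0.0184] [0.0003 0.0003] onz [0.474 0.488 0.06 ] [0.461 0.497 0.022]
sM [0.4582 0.4318 0.0143] [0.0008 0.0008] onz [0.473 0.426 0.06 ] [0.46  0.43  0.022]
sR [0.4458 0.3654 0.0144] [0.0003 0.0003] onz [0.463 0.366 0.06 ] [0.448 0.365 0.022]
jigcorner [0.4738 0.2571 0.0749] [0.0197 0.0197] onz [0.484 0.268 0.06 ] [0.472 0.259 0.022]
cap [0.692 0.398 0.02 ]
coil [0.607 0.507 0.02 ]
rk1 [0.676 0.32  0.07 ]
rk2 [0.665 0.258 0.07 ]
rk3 [0.628 0.337 0.07 ]
rk4 [0.617 0.269 0.07 ]
jig [[0.59, 0.351, 0.0], [0.605, 0.244, 0.0], [0.462, 0.216, 0.0], [0.456, 0.334, 0.0]]
strip ends [[0.549, 0.48, 0.022], [0.538, 0.427, 0.022], [0.6, 0.415, 0.022], [0.592, 0.355, 0.022]]
```

send_rows(rows=[[[3.5,-2.8,-3],[0,0,0],-1],[[3.5,-2.8,-3],[0,0,0],-1],[[0.4,0,-3.4],[0,0,0],-1],[[0,0,0],[0,0,0],-1],[[0,0,0],[0,0,0],-1]])

```text
clock: 3.12
position: [0.6171, 0.3015, 0.3048]
orientation: [0.98, 0.198, -0.002, 0.0]
ft_force: [-0.2, 0.1, 0.3]
grip_width: 0.0855
gripper_force: 0.0
```

Run:
```python
from h import *
o=get_obs();im=cams.camera("wrist");cv2.imwrite("pics/w2.png",im)
np.savez("w2.npz",p=o["position"],q=o["orientation"]);E=ext("wrist",o)
u,v=map(int,proj(E,[.638,.294,.11]));print(o["position"],u,v)
u0,v0=max(0,u-100),max(0,v-75);print(u0,v0)
cv2.imwrite("pics/w2b.png",cv2.resize(im[v0:v0+150,u0:u0+200],(800,600),interpolation=cv2.INTER_CUBIC))
```

```text
[0.61711796 0.30151127 0.30476824] 266 147
166 72
```

View pics/w2b.png

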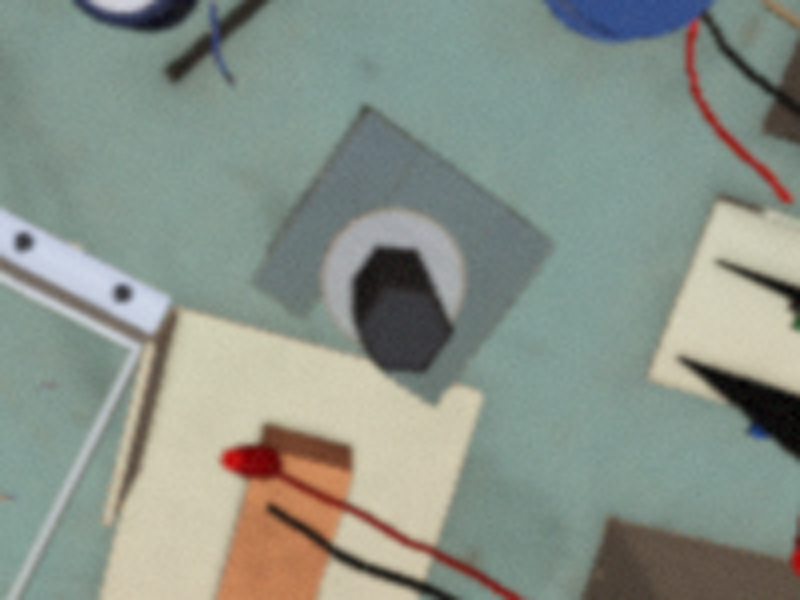

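The close view shows the rack plate corners at about (367,105), (553,243), (437,405) and (253,283), so the open front is at lower left. The collar is centred at (394,280), and the dark hex handle's top is at about (405,327).

Run:
```python
from h import *
d=np.load("w2.npz");E=ext("wrist",dict(position=d["p"],orientation=d["q"]))
im=cv2.imread("pics/w2.png");F=lambda u,v:(166+u/4,72+v/4)
c=np.array([onz(E,F(*p),.07)[:2] for p in[(367,105),(553,243),(437,405),(253,283)]])
print("plate",c.round(4).tolist(),"sides",np.linalg.norm(c-np.roll(c,-1,0),axis=1).round(4))
ctr=c.mean(0);bx=(c[0]+c[1]-c[2]-c[3]);by=(c[0]+c[3]-c[1]-c[2]);a1=np.degrees(np.arctan2(bx[1],bx[0]));a2=np.degrees(np.arctan2(by[1],by[0]))-90
print("yaw",a1,a2,"ctr",ctr)
e=np.radians((a1+a2)/2);print("origin",ctr-0.005*np.array([np.cos(e),np.sin(e)]))
print("collar top centre onz .076",onz(E,F(394,280),.076).round(4))
g=im.max(2).astype(np.uint8);m=np.zeros_like(g);m[125:172,240:292]=(g[125:172,240:292]<78)*255
n,l,st,ce=cv2.connectedComponentsWithStats(m);i=1+st[1:,4].argmax();print(st[i],g[148:158,264:270].mean())
ct=max(cv2.findContours((l==i).astype(np.uint8),0,1)[0],key=cv2.contourArea);h=cv2.convexHull(ct)
ap=cv2.approxPolyDP(h,1.2,True)[:,0];print(ap.tolist())
w=np.array([onz(E,p,.146) for p in ap.astype(float)])[:,:2]
for a,b in zip(w,np.roll(w,-1,0)): print(a.round(4),round(np.linalg.norm(b-a),4),round(np.degrees(np.arctan2(*(b-a)[::-1]))%60,1))
# top face: lighter gray
for y in range(134,168,2): print(g[y,250:284:2])
```

```text
plate [[0.6782, 0.3197], [0.6641, 0.2573], [0.609, 0.2681], [0.6212, 0.3303]] sides [0.064  0.0562 0.0633 0.0579]
yaw -10.821571435794281 -11.918736512259713 ctr [0.64313795 0.29384084]
origin [0.63823608 0.29482657]
collar top centre onz .076 [0.6382 0.2946 0.076 ]
[254 134  25  31 561] 61.416666666666664
[[260, 134], [270, 136], [278, 153], [272, 164], [263, 164], [256, 156], [254, 149], [255, 141]]
[0.652  0.3077] 0.009 41.6
[0.6539 0.2989] 0.0169 48.8
[0.6427 0.2862] 0.0113 55.6
[0.6314 0.287 ] 0.0081 52.8
[0.6282 0.2946] 0.0097 3.7
[0.6326 0.3033] 0.0066 38.7
[0.6377 0.3074] 0.0072 15.9
[0.6446 0.3094] 0.0076 47.5
[171 171 174 173 142  63  60  60  76  84 125 168 171 177 172 145 120]
[173 171 173 159  76  31  33  27  30  32  63 151 169 168 172 162 123]
[174 173 165 109  34  31  29  32  34  34  41 118 168 170 173 163 130]
[171 170 126  40  23  30  32  34  34  28  32  58 157 172 173 165 131]
[167 164  81  28  27  29  33  43  31  33  36  42 128 170 170 168 131]
[169 161  80  26  35  38  48  53  47  47  41  42  82 165 171 169 129]
[166 162  78  29  32  45  55  60  62  64  60  55  55 133 170 160 124]
[168 159  74  27  37  55  64  59  60  57  62  59  52  89 159 148 122]
[167 160  81  37  48  61  64  64  61  59  65  61  59  56 140 130 118]
[155 170 101  45  59  60  64  64  65  60  61  61  59  52  90 118 119]
[150 157 136  60  57  61  61  60  62  63  61  59  62  57  52 116 122]
[147 144 144  74  57  58  65  62  62  64  60  57  62  58  82 116 118]
[146 143 143 105  53  62  66  62  65  64  66  59  64  68 112 120 119]
[193 170 155 134  73  59  62  65  62  61  64  60  59 107 121 121 120]
[208 209 205 200 161  68  56  60  58  57  62  52  89 118 115 115 129]
[209 206 206 204 208 163  85  77  72  71  62  74 114 120 118 119 136]
[207 209 208 210 209 208 173 142 124 118 110 114 118 119 119 126 142]
```

Run:
```python
from h import *
d=np.load("w2.npz");E=ext("wrist",dict(position=d["p"],orientation=d["q"]))
im=cv2.imread("pics/w2.png");g=cv2.resize(im.max(2)[130:172,246:290],None,fx=8,fy=8,interpolation=cv2.INTER_CUBIC)
g=cv2.GaussianBlur(g,(0,0),4)
m=((g>46)&(g<88)).astype(np.uint8);m=cv2.morphologyEx(m,cv2.MORPH_OPEN,np.ones((33,33)))
ct=max(cv2.findContours(m,0,1)[0],key=cv2.contourArea)
px=lambda p:((p[0]+.5)/8-.5+246,(p[1]+.5)/8-.5+130)
h=cv2.convexHull(ct)[:,0].astype(float);w=np.array([onz(E,px(p),.146)[:2] for p in h])
M=cv2.moments(w.astype(np.float32)*1000);print("centre",M["m10"]/M["m00"],M["m01"]/M["m00"],"area mm2",M["m00"],"want",346)
# width function -> flats directions
for a in range(0,180,5):
    t=np.radians(a);s=w@[np.cos(t),np.sin(t)];print(a,round(np.ptp(s)*1000,1),end="; ")
c=w.mean(0);s=0
den=w-np.array([M["m10"],M["m01"]])/M["m00"]/1000
wr=np.vstack([w,w[:1]]);e=np.diff(wr,axis=0);L=np.linalg.norm(e,axis=1);ph=np.arctan2(e[:,1],e[:,0])
z=(L*np.exp(6j*ph)).sum();print("\nedge dir mod60",np.degrees(np.angle(z))/6%60,abs(z)/L.sum())
```

```text
centre 637.8288076709357 294.81514684313964 area mm2 298.8403241634369 want 346
0 20.2; 5 19.9; 10 19.5; 15 18.9; 20 18.5; 25 18.9; 30 19.6; 35 20.1; 40 20.5; 45 20.7; 50 20.8; 55 20.7; 60 20.5; 65 20.1; 70 19.6; 75 19.1; 80 18.9; 85 19.5; 90 19.9; 95 20.2; 100 20.4; 105 20.3; 110 20.2; 115 20.1; 120 20.2; 125 20.3; 130 20.2; 135 20.0; 140 19.7; 145 19.9; 150 20.0; 155 20.1; 160 20.3; 165 20.4; 170 20.5; 175 20.4; 
edge dir mod60 49.37231758580765 0.5716676473599482
```

send_rows(rows=[[[1,-0.3,-2],[0,0,0.114],-1],[[1.1,-0.4,-2],[0,0,0.114],-1],[[0,0,-2],[0,0,0.114],-1],[[0,0,-2],[0,0,0.115],-1],[[0,0,0],[0,0,0],-1]])

```text
clock: 3.58
position: [0.6379, 0.2958, 0.2248]
orientation: [0.908, 0.418, -0.001, -0.0]
ft_force: [-2.1, -0.2, -1.0]
grip_width: 0.0855
gripper_force: 0.0
```

send_rows(rows=[[[0,0,0],[0,0,0],-1]])

```text
clock: 3.67
position: [0.6391, 0.2963, 0.2277]
orientation: [0.91, 0.414, 0.0, -0.0]
ft_force: [-0.1, -0.5, -0.5]
grip_width: 0.0853
gripper_force: 0.0
```

send_rows(rows=[[[-0.1,-0.15,-2],[0,0,0],-1],[[0,0,-3],[0,0,0],-1],[[0,0,-3],[0,0,0],-1],[[0,0,-2.2],[0,0,0],-1],[[0,0,-1],[0,0,0],-1]])

```text
clock: 4.08
position: [0.6381, 0.2945, 0.1138]
orientation: [0.911, 0.413, -0.0, -0.0]
ft_force: [-1.8, -1.0, 0.4]
grip_width: 0.0858
gripper_force: 0.0
```

send_rows(rows=[[[0,0,0],[0,0,0],-0.5],[[0,0,0],[0,0,0],0],[[0,0,0],[0,0,0],0.2],[[0,0,0],[0,0,0],0.3],[[0,0,0],[0,0,0],0.4]])

```text
clock: 4.5
position: [0.6391, 0.2945, 0.1156]
orientation: [0.91, 0.415, 0.001, 0.0]
ft_force: [-0.3, -0.6, -0.4]
grip_width: 0.0263
gripper_force: 0.0
```

send_rows(rows=[[[0,0,0],[0,0,0],0.6],[[0,0,0],[0,0,0],0.8],[[0,0,0],[0,0,0],1],[[0,0,0],[0,0,0],1],[[0,0,0],[0,0,0],1]])

```text
clock: 4.92
position: [0.639, 0.2943, 0.1152]
orientation: [0.91, 0.415, 0.001, 0.0]
ft_force: [-1.9, 0.5, 8.7]
grip_width: 0.0194
gripper_force: 58.7
```

send_rows(rows=[[[0,0,1],[0,0,0],1],[[0,0,2],[0,0,0],1],[[0,0,3],[0,0,0],1],[[0,0,3.5],[0,0,0],1],[[0,0,3.5],[0,0,0],1]])

```text
clock: 5.33
position: [0.6378, 0.2939, 0.2455]
orientation: [0.91, 0.415, -0.001, -0.0]
ft_force: [0.9, 0.1, -2.2]
grip_width: 0.0194
gripper_force: 60.1
```

send_rows(rows=[[[-2,-0.8,3.5],[0,0,0],1],[[-3.5,-1.5,0],[0,0,0],1],[[-3.5,-1.5,0],[0,0,0],1],[[-3.5,-1.5,0],[0,0,0],1],[[-2.7,-1.5,0],[0,0,0],1]])

```text
clock: 5.75
position: [0.4835, 0.2252, 0.2795]
orientation: [0.91, 0.415, -0.0, -0.0]
ft_force: [-0.1, 0.7, -2.2]
grip_width: 0.0193
gripper_force: 60.1
```

send_rows(rows=[[[0,0,0],[0,0,0],1],[[0,0,0],[0,0,0],1]])

```text
clock: 5.92
position: [0.4852, 0.2256, 0.2801]
orientation: [0.91, 0.415, 0.0, 0.0]
ft_force: [0.3, 0.0, -2.5]
grip_width: 0.0193
gripper_force: 60.1
```

Run:
```python
from h import *
o=get_obs();im=cams.camera("wrist");cv2.imwrite("pics/w3.png",im)
np.savez("w3.npz",p=o["position"],q=o["orientation"]);E=ext("wrist",o)
print(o["position"],o["orientation"],[np.round(proj(E,p)) for p in [(.402,.366,.06),(.403,.305,.06),(.389,.25,.06),(.459,.431,.02)]])
cv2.imwrite("pics/w3b.png",cv2.resize(im,(800,600),interpolation=cv2.INTER_CUBIC))
```

```text
[0.48518882 0.22555281 0.2800923 ] [9.09889753e-01 4.14849956e-01 3.87583822e-04 2.89329071e-05] [array([104., 111.]), array([147., 154.]), array([173., 198.]), array([110.,  28.])]
```

View pics/w3b.png

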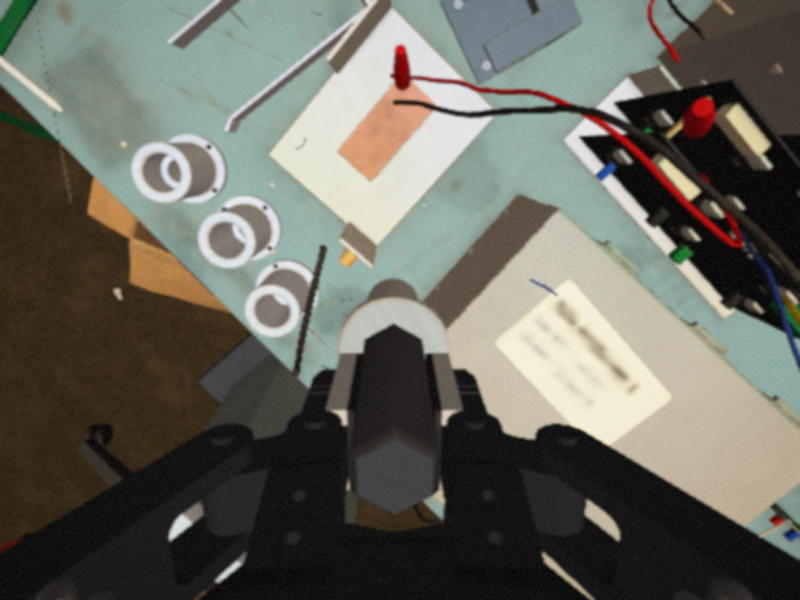

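The gauge is held upright. The hub mouths are at about (161,172), (227,239) and (272,310), and the guide's right strip end is at (230,127).

```bash
cat >> h.py <<'E'
def mouths(im,E,guess,z=.06,show=False):
    """outer rim (40 mm) ellipse of the bright top ring nearest each guess pixel"""
    out=[]
    for G in guess:
        u,v=proj(E,G);r=26*.25/max(.05,(E[0][2,3]-.06));r=int(r*2)+14
        u0,v0=max(0,int(u-r)),max(0,int(v-r));c=im[v0:int(v)+r,u0:int(u)+r]
        g=cv2.GaussianBlur(cv2.resize(c.min(2),None,fx=4,fy=4,interpolation=cv2.INTER_CUBIC),(0,0),2)
        best=None
        for th in (150,165,180,195):
            cs,hi=cv2.findContours((g>th).astype(np.uint8),cv2.RETR_CCOMP,cv2.CHAIN_APPROX_NONE)
            for k,cc in enumerate(cs):
                if hi[0][k][3]<0 or len(cc)<40: continue   # holes only = mouth
                e=cv2.fitEllipse(cc);p=((e[0][0]+.5)/4-.5+u0,(e[0][1]+.5)/4-.5+v0)
                W=onz(E,p,z);f=E[1]/(E[0][2,3]-z);d=np.sqrt(e[1][0]*e[1][1])/4/f
                s=np.linalg.norm(W[:2]-np.array(G)[:2])
                if .020<d<.034 and s<.02 and (best is None or abs(d-.026)<abs(best[2]-.026)): best=(p,W,d,th)
        out.append(best)
    return out
E
python3 - <<'E'
from h import *
d=np.load("w3.npz");E3=ext("wrist",dict(position=d["p"],orientation=d["q"]));im3=cv2.imread("pics/w3.png")
d=np.load("w1.npz");E1=ext("wrist",dict(position=d["p"],orientation=d["q"]));im1=cv2.imread("pics/w1.png")
G=[(.402,.366,.06),(.403,.305,.06),(.389,.25,.06)]
S=ext("scene");m3=mouths(im3,E3,G);m1=mouths(im1,E1,G);ms=mouths(cv2.imread("pics/scene0.png"),S,G)
for a,b,c in zip(m3,m1,ms):
    for x in(a,b,c): print(None if x is None else (np.round(x[0],1),x[1].round(4),round(x[2],4),x[3]))
    if a and b: print("tri",*tri([E3,E1],[a[0],b[0]]))
# guide: front ends & stops in w3
E
python3 - <<'E'
import cv2
a=cv2.imread("pics/w1.png")[95:210,130:260];cv2.imwrite("pics/w1c.png",cv2.resize(a,(678,600),interpolation=cv2.INTER_CUBIC))
E
```

```text
(array([ 99.9, 110. ]), array([0.3995, 0.3693, 0.06  ]), np.float64(0.0265), 195)
(array([200.1, 237.4]), array([0.4013, 0.3671, 0.06  ]), np.float64(0.0263), 195)
None
tri [0.40236452 0.3675694  0.06446106] [np.float64(0.0011770296779206471), np.float64(0.0011770296779206426)]
(array([143.7, 153.8]), array([0.4004, 0.3069, 0.06  ]), np.float64(0.0257), 180)
(array([236.9, 251.4]), array([0.4013, 0.3062, 0.06  ]), np.float64(0.0265), 195)
None
tri [0.40128238 0.30660027 0.06102214] [np.float64(0.0005127864424981859), np.float64(0.0005127864424982496)]
(array([173.4, 199.1]), array([0.3881, 0.2486, 0.06  ]), np.float64(0.0254), 195)
(array([267.9, 271.1]), array([0.3886, 0.2483, 0.06  ]), np.float64(0.026), 195)
None
tri [0.38839466 0.24846221 0.06013897] [np.float64(0.0002731466155300548), np.float64(0.00027314661553024986)]
```

View pics/w1c.png

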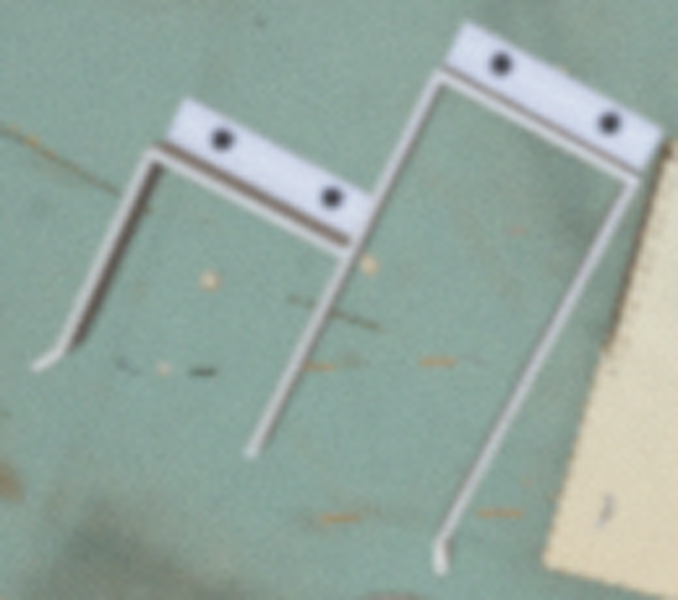

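The crop shows the strip tops clearly. The centre strip runs (252,455) to (440,75), the long stop goes on to (635,180), and the right strip ends at (440,545) with its flare. The short lane's corner is at (155,153) and its mouth corner at (67,345).

Run:
```python
from h import *
d=np.load("w1.npz");E=ext("wrist",dict(position=d["p"],orientation=d["q"]));
P=lambda u,v:onz(E,(130+(u+.5)/5.217-.5,95+(v+.5)/5.217-.5),.022)[:2]
q=dict(M0=P(252,455),M1=P(440,75),LR=P(635,180),R0=P(440,545),S1=P(155,153),S0=P(67,345))
for k,v in q.items(): print(k,v.round(4))
an=lambda a,b:np.degrees(np.arctan2(*(q[b]-q[a])[::-1]))
print("yaws",an("M0","M1"),an("R0","LR"),an("S0","S1"),an("LR","M1")-90,an("M1","S1"))
print([round(np.linalg.norm(q[a]-q[b]),4) for a,b in[("M0","M1"),("R0","LR"),("M1","LR"),("S0","S1"),("M0","R0"),("M0","S0")]])
```

```text
M0 [0.4581 0.4319]
M1 [0.5847 0.4198]
LR [0.5791 0.3575]
R0 [0.4536 0.3693]
S1 [0.5324 0.4873]
S0 [0.4687 0.4936]
yaws -5.433580288004533 -5.375038124503007 -5.619508931661585 -5.110851518647124 127.78146498866934
[np.float64(0.1271), np.float64(0.1261), np.float64(0.0626), np.float64(0.064), np.float64(0.0628), np.float64(0.0626)]
```

send_rows(rows=[[[-2.2,3.5,0],[0,0,0],1],[[-2.2,3.6,0],[0,0,0],1],[[-2.2,3.6,-1],[0,0,0],1],[[-1.9,3.5,-2],[0,0,0],1],[[0,0,-3],[0,0,0],1]])

```text
clock: 6.38
position: [0.4032, 0.3707, 0.2223]
orientation: [0.909, 0.416, 0.003, -0.002]
ft_force: [0.3, -0.0, -2.5]
grip_width: 0.0191
gripper_force: 60.4
```

send_rows(rows=[[[0,0,-3],[0,0,0],1],[[0,0,-1.5],[0,0,0],1],[[0,0,0],[0,0,0],1],[[0,0,0],[0,0,0],1]])

```text
clock: 6.72
position: [0.4042, 0.3644, 0.1753]
orientation: [0.91, 0.415, -0.001, 0.0]
ft_force: [0.2, 0.5, -0.5]
grip_width: 0.0188
gripper_force: 60.3
```

Run:
```python
from h import *
o=get_obs();im=cams.camera("wrist");cv2.imwrite("pics/w4.png",im);E=ext("wrist",o);p=o["position"]
print(p,o["ft_force"])
# bore mouth visible? compare with predicted
for n in("scene","side"):
    i=cams.camera(n);cv2.imwrite(f"pics/{n}4.png",i)
u,v=map(int,proj(ext("scene"),[.40,.368,.08]))
s=cv2.imread("pics/scene4.png")[v-45:v+45,u-60:u+60];w=im[60:330,76:436]
cv2.imwrite("pics/m4.png",np.vstack([cv2.resize(s,(400,300),interpolation=cv2.INTER_CUBIC),cv2.resize(w,(400,300),interpolation=cv2.INTER_CUBIC)]))
```

```text
[0.4041661  0.36441593 0.17527682] [ 0.21298751  0.49847644 -0.47952401]
```

View pics/m4.png

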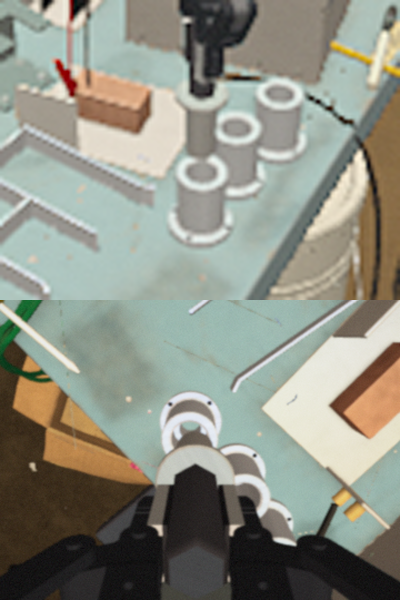

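The gauge hangs upright just behind hub A's mouth: tip at about (200,155) in the upper crop, mouth at (203,172). I'll shift it about 4 mm and check against the scene camera.

send_rows(rows=[[[-0.4,0.4,0],[0,0,0],1],[[0,0,0],[0,0,0],1],[[0,0,0],[0,0,0],1]])

```text
clock: 7.12
position: [0.3998, 0.3684, 0.1764]
orientation: [0.91, 0.415, 0.001, -0.0]
ft_force: [-0.2, 0.3, -1.1]
grip_width: 0.0193
gripper_force: 60.4
```

```bash
cat >> h.py <<'E'
def sc(name,ctr,z=.07,hw=(30,34)):
    """crop of scene around a world point; mean grey profile edges of the gauge member/collar per row"""
    E=ext("scene");im=cams.camera("scene");cv2.imwrite(name,im);u,v=proj(E,ctr);return im,E,u,v
E
python3 - <<'E'
from h import *
o=get_obs();p=o["position"];print(p)
im,E,u,v=sc("pics/scene5.png",[p[0],p[1],p[2]-.0992+.03])
print("pred axis",[np.round(proj(E,[p[0],p[1],p[2]-.0992+h]),1) for h in(0,.03,.054,.06)], "mouth pred",np.round(proj(E,[.4004,.3682,.06]),1), "near rim",)
g=im.min(2)
for r in range(int(v)-14,int(v)+30,2): print(r,g[r,int(u)-14:int(u)+16])
print(int(u)-14)
E
```

```text
[0.39978984 0.36836949 0.17637787]
pred axis [array([261.7, 246.4]), array([262. , 237.7]), array([262.3, 230.4]), array([262.3, 228.6])] mouth pred [261.3 251.2] near rim
223 [174 172 174 174 174 174 176 176 174 176 184 142  31 108 137 111  54  35
  37  45  30  25  42  32  18  18  21  19  20  30]
225 [183 162 163 167 171 174 174 175 174 178 201 163  39  69 114 123  99  84
  82  79 149 181 181 183 187 186 188 187 187 184]
227 [200 209 204 199 186 182 188 180 190 200 209 164  39  59  59  56  57  51
  37 127 191 205 188 174 172 171 172 172 172 172]
229 [199 206 204 203 205 205 207 188 185 199 206 168  65  48  50  53  51  46
  24 157 198 200 197 186 174 174 171 173 167 161]
231 [200 205 201 202 204 205 208 197 179 187 200 204 208 195 167 156 167 175
 196 205 203 200 170 156 166 172 171 171 167 161]
233 [200 208 204 204 205 203 205 208 190 148 136 169 190 194 198 201 198 195
 189 179 151 138 181 201 201 200 196 186 176 166]
235 [208 206 206 205 205 205 206 205 204 214 181 114 115 116 119 117 116 117
 112 130 210 224 202 189 183 185 196 214 229 225]
237 [207 206 205 206 206 205 206 203 20
[... 1169 characters left out ...]
213 214 225
 226 207 176 134 141 152 142 141 151 157 172 202]
257 [170 171 174 173 172 176 168 150 137 139 139 137 150 164 173 174 165 146
 137 136 130 162 220 239 234 230 227 222 218 212]
259 [174 175 175 173 175 174 169 152 139 141 146 147 148 149 150 151 151 147
 147 142 134 137 145 144 143 141 146 148 152 163]
261 [171 174 174 176 175 184 185 161 136 141 145 148 151 150 151 153 148 150
 143 138 126 157 176 174 175 176 175 174 174 171]
263 [174 174 175 174 189 195 165 131 139 143 145 148 148 151 152 153 149 148
 143 140 122 183 204 187 175 176 176 174 174 172]
265 [175 178 175 173 203 226 203 148 133 142 148 148 147 148 152 153 151 146
 142 137 122 190 231 207 171 176 177 174 170 165]
247
```

send_rows(rows=[[[0,0,-0.5],[0,0,0],1],[[0,0,-0.5],[0,0,0],1],[[0,0,-0.4],[0,0,0],1],[[0,0,-0.4],[0,0,0],1],[[0,0,-0.2],[0,0,0],1]])

```text
clock: 7.58
position: [0.3996, 0.3678, 0.1548]
orientation: [0.91, 0.415, -0.0, 0.0]
ft_force: [1.8, -1.0, -1.5]
grip_width: 0.0192
gripper_force: 60.5
```

send_rows(rows=[[[0,0,-0.3],[0,0,0],1],[[0,0,-0.3],[0,0,0],1],[[0,0,-0.2],[0,0,0],1],[[0,0,0],[0,0,0],1]])

```text
clock: 7.92
position: [0.3996, 0.3678, 0.1471]
orientation: [0.91, 0.415, -0.0, 0.0]
ft_force: [0.1, -1.4, -2.7]
grip_width: 0.0194
gripper_force: 60.5
```

send_rows(rows=[[[0,0,-0.12],[0,0,0],1],[[0,0,-0.12],[0,0,0],1],[[0,0,-0.12],[0,0,0],1],[[0,0,-0.12],[0,0,0],1]])

```text
clock: 8.25
position: [0.3998, 0.368, 0.1428]
orientation: [0.91, 0.415, 0.0, -0.0]
ft_force: [0.3, 0.0, -0.8]
grip_width: 0.0191
gripper_force: 60.5
```

send_rows(rows=[[[0,0,-0.12],[0,0,0],1],[[0,0,-0.12],[0,0,0],1],[[0,0,-0.12],[0,0,0],1],[[0,0,-0.12],[0,0,0],1],[[0,0,0],[0,0,0],1]])

```text
clock: 8.67
position: [0.3997, 0.3679, 0.1378]
orientation: [0.91, 0.415, -0.0, 0.0]
ft_force: [1.2, -0.3, -2.9]
grip_width: 0.0194
gripper_force: 60.5
```

Tip is at about 38.6 mm with no force, so I'll go on.

send_rows(rows=[[[0,0,-0.13],[0,0,0],1],[[0,0,-0.13],[0,0,0],1],[[0,0,-0.13],[0,0,0],1],[[0,0,-0.13],[0,0,0],1],[[0,0,0],[0,0,0],1]])

```text
clock: 9.08
position: [0.3996, 0.3679, 0.1326]
orientation: [0.91, 0.415, -0.0, 0.0]
ft_force: [0.4, -0.1, -2.9]
grip_width: 0.0194
gripper_force: 60.5
```

send_rows(rows=[[[0,0,-0.15],[0,0,0],1],[[0,0,-0.15],[0,0,0],1],[[0,0,-0.15],[0,0,0],1],[[0,0,-0.15],[0,0,0],1],[[0,0,0],[0,0,0],1]])

```text
clock: 9.5
position: [0.4006, 0.369, 0.1286]
orientation: [0.91, 0.415, 0.001, -0.001]
ft_force: [-4.7, -2.3, 33.5]
grip_width: 0.019
gripper_force: 65.0
```

The gauge stops about 31 mm down with 36 N, well within limits, so hub A is bad and goes to the short lane. I'll relieve the contact and slide it.

send_rows(rows=[[[0,0,0.2],[0,0,0],1],[[0,0,0.15],[0,0,0],1],[[0.1,0.4,0],[0,0,0],1],[[0.2,0.8,0],[0,0,0],1],[[0.2,0.8,0],[0,0,0],1]])

```text
clock: 9.92
position: [0.4048, 0.3885, 0.1301]
orientation: [0.91, 0.415, -0.0, 0.0]
ft_force: [-0.0, -1.7, -0.7]
grip_width: 0.0196
gripper_force: 60.5
```

send_rows(rows=[[[0.2,0.8,0],[0,0,0],1],[[0.2,0.8,0],[0,0,0],1],[[0.2,0.8,0],[0,0,0],1],[[0.2,0.8,0],[0,0,0],1],[[0.2,0.8,0],[0,0,0],1]])

```text
clock: 10.33
position: [0.4149, 0.4289, 0.1302]
orientation: [0.91, 0.415, -0.0, 0.0]
ft_force: [0.0, -0.8, -1.9]
grip_width: 0.0193
gripper_force: 60.4
```

send_rows(rows=[[[0.2,0.8,0],[0,0,0],1],[[0.2,0.8,0],[0,0,0],1],[[0.2,0.8,0],[0,0,0],1],[[0.2,0.8,0],[0,0,0],1],[[0.2,0.6,0],[0,0,0],1]])

```text
clock: 10.75
position: [0.4249, 0.467, 0.1304]
orientation: [0.91, 0.415, 0.0, -0.0]
ft_force: [-0.5, -1.6, -0.7]
grip_width: 0.0191
gripper_force: 60.5
```

send_rows(rows=[[[0,0,0],[0,0,0],1]])

```text
clock: 10.83
position: [0.4253, 0.4674, 0.1304]
orientation: [0.91, 0.415, 0.001, -0.0]
ft_force: [-1.5, -0.2, -0.9]
grip_width: 0.019
gripper_force: 60.4
```

Run:
```python
from h import *
o=get_obs();print(o["position"])
im=cams.camera("wrist");i=cams.camera("scene");cv2.imwrite("pics/scene6.png",i);cv2.imwrite("pics/w6.png",im)
u,v=map(int,proj(ext("scene"),[.43,.44,.05]))
s=i[v-54:v+54,u-80:u+64]
cv2.imwrite("pics/m6.png",np.hstack([cv2.resize(s,(400,300),interpolation=cv2.INTER_CUBIC),cv2.resize(im,(400,300))]))
```

```text
[0.42527024 0.46739487 0.13038853]
```

View pics/m6.png

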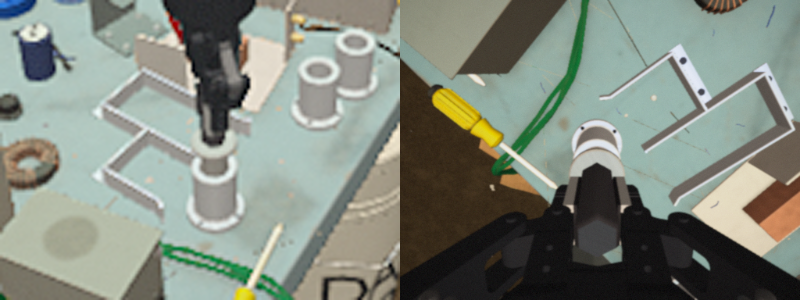

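The hub stands upright on the gauge in front of the short lane: strip ends in the right half are at (603,98) and (648,150). I'll push it straight in.

send_rows(rows=[[[0.5,-0.05,0],[0,0,0],1],[[0.8,-0.1,0],[0,0,0],1],[[0.8,-0.1,0],[0,0,0],1],[[0.8,-0.1,0],[0,0,0],1],[[0.8,-0.1,0],[0,0,0],1]])

```text
clock: 11.35
position: [0.4629, 0.4612, 0.1304]
orientation: [0.91, 0.415, 0.0, -0.0]
ft_force: [0.5, -0.6, -2.9]
grip_width: 0.0193
gripper_force: 60.4
```

send_rows(rows=[[[0.7,0,0],[0,0,0],1],[[0.8,0,0],[0,0,0],1],[[0.8,0,0],[0,0,0],1],[[0.8,-0.05,0],[0,0,0],1],[[0.2,0,0],[0,0,0],1]])

```text
clock: 11.77
position: [0.4963, 0.461, 0.1303]
orientation: [0.91, 0.415, 0.0, -0.0]
ft_force: [-0.2, -0.5, -2.0]
grip_width: 0.0194
gripper_force: 60.5
```

send_rows(rows=[[[0,0,0],[0,0,0],1]])

```text
clock: 11.85
position: [0.4956, 0.4609, 0.1303]
orientation: [0.91, 0.415, 0.0, -0.0]
ft_force: [-0.6, -0.7, -1.9]
grip_width: 0.0192
gripper_force: 60.5
```

send_rows(rows=[[[-0.1,0,0],[0,0,0],1],[[0,0,0.5],[0,0,0],1],[[0,0,1.5],[0,0,0],1],[[0,0,3],[0,0,0],1],[[0,0,4],[0,0,0],1]])

```text
clock: 12.27
position: [0.4919, 0.4599, 0.219]
orientation: [0.91, 0.415, -0.002, 0.001]
ft_force: [0.0, 0.7, -1.4]
grip_width: 0.0193
gripper_force: 60.3
```

send_rows(rows=[[[0,-2,4],[0,0,0],1],[[0,-3.5,4],[0,0,0],1],[[0,-3.5,0],[0,0,0],1],[[0,-3.5,0],[0,0,0],1],[[0,-3.5,0],[0,0,0],1]])

```text
clock: 12.68
position: [0.4931, 0.3088, 0.2901]
orientation: [0.91, 0.416, 0.001, -0.0]
ft_force: [1.0, 0.0, -2.3]
grip_width: 0.0191
gripper_force: 60.4
```

send_rows(rows=[[[0,0,0],[0,0,0],1],[[0,0,0],[0,0,0],1],[[0,0,0],[0,0,0],1]])

```text
clock: 12.93
position: [0.4937, 0.3102, 0.2895]
orientation: [0.91, 0.415, 0.0, -0.0]
ft_force: [0.1, 0.2, -1.7]
grip_width: 0.0194
gripper_force: 60.4
```

```bash
cat >> h.py <<'E'
GO=np.array([.4588,.432]);GA=np.radians(-5.4)
def gframe(p):
    d=np.array(p)[:2]-GO;return np.round([d[0]*np.cos(GA)+d[1]*np.sin(GA),-d[0]*np.sin(GA)+d[1]*np.cos(GA)],4)
def look(name,G):
    o=get_obs();im=cams.camera("wrist");cv2.imwrite(f"pics/{name}.png",im);E=ext("wrist",o);print(o["position"].round(4),o["ft_force"].round(1))
    for g,m in zip(G,mouths(im,E,G)):
        print(np.round(proj(E,g)),None if m is None else (np.round(m[0],1),m[1].round(4),"d",round(m[2],4),"guide",gframe(m[1])))
E
python3 - <<'E'
from h import *
look("w7",[(.495,.461,.06),(.401,.3066,.06),(.3883,.2485,.06)])
E
```

```text
[0.4937 0.3102 0.2895] [ 0.1  0.2 -1.7]
[156.  47.] (array([152.4,  47.7]), array([0.492 , 0.4629, 0.06  ]), 'd', np.float64(0.0265), 'guide', array([0.0301, 0.0339]))
[194. 210.] (array([194.1, 210.9]), array([0.4008, 0.3061, 0.06  ]), 'd', np.float64(0.0249), 'guide', array([-0.0459, -0.1308]))
[219. 251.] None
```

Hub A is in the short lane at guide (30, 34) mm. On to hub B at (.4008, .3063).

send_rows(rows=[[[-3,-0.1,0],[0,0,0],1],[[-3,-0.1,-2],[0,0,0],1],[[-3.3,-0.2,-2],[0,0,0],1],[[0,0,-3],[0,0,0],1],[[0,0,-3],[0,0,0],1]])

```text
clock: 13.4
position: [0.3993, 0.3072, 0.1888]
orientation: [0.909, 0.416, 0.001, -0.0]
ft_force: [2.1, 1.4, -2.8]
grip_width: 0.0194
gripper_force: 60.4
```

send_rows(rows=[[[0,0,-1.5],[0,0,0],1],[[0,0,0],[0,0,0],1],[[0,0,0],[0,0,0],1]])

```text
clock: 13.65
position: [0.4004, 0.3066, 0.1737]
orientation: [0.91, 0.416, -0.001, 0.0]
ft_force: [-0.4, -0.0, -1.5]
grip_width: 0.0189
gripper_force: 60.2
```

send_rows(rows=[[[0,0,-0.4],[0,0,0],1],[[0,0,-0.4],[0,0,0],1],[[0,0,-0.4],[0,0,0],1],[[0,0,-0.4],[0,0,0],1],[[0,0,-0.3],[0,0,0],1]])

```text
clock: 14.07
position: [0.4009, 0.306, 0.1549]
orientation: [0.91, 0.415, 0.0, -0.0]
ft_force: [0.1, 0.0, -2.5]
grip_width: 0.0196
gripper_force: 60.6
```

send_rows(rows=[[[0,0,-0.3],[0,0,0],1],[[0,0,-0.3],[0,0,0],1],[[0,0,-0.3],[0,0,0],1],[[0,0,-0.1],[0,0,0],1],[[0,0,0],[0,0,0],1]])

```text
clock: 14.48
position: [0.4006, 0.3058, 0.1447]
orientation: [0.91, 0.415, -0.0, 0.0]
ft_force: [0.7, 0.3, -2.5]
grip_width: 0.0192
gripper_force: 60.6
```

send_rows(rows=[[[0,0,-0.1],[0,0,0],1],[[0,0,-0.1],[0,0,0],1],[[0,0,-0.1],[0,0,0],1],[[0,0,-0.1],[0,0,0],1]])

```text
clock: 14.82
position: [0.4008, 0.306, 0.141]
orientation: [0.91, 0.415, 0.0, -0.0]
ft_force: [0.5, 0.6, -1.8]
grip_width: 0.0188
gripper_force: 60.5
```

send_rows(rows=[[[0,0,-0.1],[0,0,0],1],[[0,0,-0.1],[0,0,0],1],[[0,0,-0.1],[0,0,0],1],[[0,0,-0.1],[0,0,0],1]])

```text
clock: 15.15
position: [0.4007, 0.3059, 0.1369]
orientation: [0.91, 0.415, 0.0, -0.0]
ft_force: [0.1, 0.2, -2.0]
grip_width: 0.0189
gripper_force: 60.5
```

send_rows(rows=[[[0,0,-0.1],[0,0,0],1],[[0,0,-0.1],[0,0,0],1],[[0,0,-0.1],[0,0,0],1],[[0,0,-0.1],[0,0,0],1]])

```text
clock: 15.48
position: [0.4007, 0.3059, 0.1329]
orientation: [0.91, 0.415, 0.0, 0.0]
ft_force: [0.7, 0.6, -1.3]
grip_width: 0.0193
gripper_force: 60.5
```

send_rows(rows=[[[0,0,-0.1],[0,0,0],1],[[0,0,-0.1],[0,0,0],1],[[0,0,-0.1],[0,0,0],1],[[0,0,-0.1],[0,0,0],1]])

```text
clock: 15.82
position: [0.4007, 0.3059, 0.1289]
orientation: [0.91, 0.415, 0.0, -0.0]
ft_force: [1.4, 0.7, -1.5]
grip_width: 0.0191
gripper_force: 60.5
```

send_rows(rows=[[[0,0,-0.1],[0,0,0],1],[[0,0,-0.1],[0,0,0],1],[[0,0,-0.1],[0,0,0],1],[[0,0,-0.1],[0,0,0],1]])

```text
clock: 16.15
position: [0.4008, 0.3059, 0.1249]
orientation: [0.91, 0.415, 0.0, -0.0]
ft_force: [0.7, 1.5, -1.9]
grip_width: 0.0191
gripper_force: 60.5
```

send_rows(rows=[[[0,0,-0.1],[0,0,0],1],[[0,0,-0.1],[0,0,0],1],[[0,0,-0.1],[0,0,0],1],[[0,0,-0.1],[0,0,0],1]])

```text
clock: 16.48
position: [0.4007, 0.3059, 0.1209]
orientation: [0.91, 0.415, 0.0, 0.0]
ft_force: [0.7, 1.0, -1.5]
grip_width: 0.0192
gripper_force: 60.5
```

The tip is below the deepest possible stop, so hub B is good. I'll continue down to the collar, which should land at TCP about .105.

send_rows(rows=[[[0,0,-0.3],[0,0,0],1],[[0,0,-0.4],[0,0,0],1],[[0,0,-0.4],[0,0,0],1],[[0,0,-0.2],[0,0,0],1],[[0,0,0],[0,0,0],1]])

```text
clock: 16.9
position: [0.4004, 0.3057, 0.1073]
orientation: [0.91, 0.415, -0.001, 0.0]
ft_force: [-0.0, 0.7, -2.6]
grip_width: 0.0189
gripper_force: 60.5
```

send_rows(rows=[[[0,0,-0.15],[0,0,0],1],[[0,0,-0.15],[0,0,0],1],[[0,0,0],[0,0,0],1]])

```text
clock: 17.15
position: [0.4009, 0.306, 0.1052]
orientation: [0.91, 0.415, 0.0, -0.0]
ft_force: [-1.4, -0.5, 0.6]
grip_width: 0.0189
gripper_force: 60.8
```

send_rows(rows=[[[0,0,0.2],[0,0,0],1],[[0.1,0.5,0],[0,0,0],1],[[0.2,0.9,0],[0,0,0],1],[[0.2,0.9,0],[0,0,0],1],[[0.2,0.9,0],[0,0,0],1]])

```text
clock: 17.57
position: [0.4081, 0.3391, 0.107]
orientation: [0.91, 0.415, 0.0, -0.0]
ft_force: [-0.0, -1.2, -1.6]
grip_width: 0.019
gripper_force: 60.4
```

send_rows(rows=[[[0.2,0.9,0],[0,0,0],1],[[0.2,0.9,0],[0,0,0],1],[[0.2,0.9,0],[0,0,0],1],[[0.2,0.9,0],[0,0,0],1],[[0.2,0.9,0],[0,0,0],1]])

```text
clock: 17.98
position: [0.4179, 0.3839, 0.1069]
orientation: [0.91, 0.415, 0.0, -0.0]
ft_force: [1.0, -1.0, -2.6]
grip_width: 0.019
gripper_force: 60.3
```

send_rows(rows=[[[0.2,0.9,0],[0,0,0],1],[[0.2,0.9,0],[0,0,0],1],[[0,0,0],[0,0,0],1]])

```text
clock: 18.23
position: [0.4224, 0.4029, 0.1071]
orientation: [0.91, 0.415, 0.001, -0.0]
ft_force: [0.6, 0.4, -2.6]
grip_width: 0.0192
gripper_force: 60.4
```

send_rows(rows=[[[0.5,-0.05,0],[0,0,0],1],[[0.9,-0.05,0],[0,0,0],1],[[0.9,-0.05,0],[0,0,0],1],[[0.9,-0.05,0],[0,0,0],1],[[0.9,-0.05,0],[0,0,0],1]])

```text
clock: 18.65
position: [0.464, 0.398, 0.107]
orientation: [0.91, 0.415, 0.0, -0.0]
ft_force: [-1.0, -0.4, -2.1]
grip_width: 0.0192
gripper_force: 60.5
```

send_rows(rows=[[[0.9,0,0],[0,0,0],1],[[0.9,0,0],[0,0,0],1],[[0.9,-0.05,0],[0,0,0],1],[[0.9,-0.05,0],[0,0,0],1],[[0.9,-0.05,0],[0,0,0],1]])

```text
clock: 19.07
position: [0.5086, 0.3968, 0.1069]
orientation: [0.91, 0.415, -0.0, 0.0]
ft_force: [-0.9, 0.8, -1.4]
grip_width: 0.0192
gripper_force: 60.5
```

send_rows(rows=[[[0.9,-0.1,0],[0,0,0],1],[[0.9,-0.1,0],[0,0,0],1],[[0.9,-0.1,0],[0,0,0],1],[[0.9,-0.1,0],[0,0,0],1],[[0.3,0,0],[0,0,0],1]])

```text
clock: 19.48
position: [0.5484, 0.3927, 0.107]
orientation: [0.91, 0.415, 0.0, 0.0]
ft_force: [-0.9, -0.1, -2.0]
grip_width: 0.0189
gripper_force: 60.4
```

send_rows(rows=[[[-0.1,0,0],[0,0,0],1],[[0,0,0],[0,0,0],1]])

```text
clock: 19.65
position: [0.5457, 0.3929, 0.1069]
orientation: [0.91, 0.415, -0.0, -0.0]
ft_force: [0.6, 0.0, -1.3]
grip_width: 0.0192
gripper_force: 60.5
```

send_rows(rows=[[[0,0,0.5],[0,0,0],1],[[0,0,1.5],[0,0,0],1],[[0,0,3],[0,0,0],1],[[0,0,4],[0,0,0],1],[[0,0,4],[0,0,0],1]])

```text
clock: 20.07
position: [0.5445, 0.3926, 0.238]
orientation: [0.91, 0.415, -0.001, 0.0]
ft_force: [0.9, 1.0, -2.2]
grip_width: 0.0193
gripper_force: 60.4
```

send_rows(rows=[[[-1,-1,3],[0,0,0],1],[[-2,-3.5,2],[0,0,0],1],[[-2,-3.5,0],[0,0,0],1],[[0,0,0],[0,0,0],1],[[0,0,0],[0,0,0],1]])

```text
clock: 20.48
position: [0.4957, 0.3141, 0.2866]
orientation: [0.91, 0.415, 0.0, 0.0]
ft_force: [0.5, 0.4, -3.3]
grip_width: 0.019
gripper_force: 60.4
```

Run:
```python
from h import *
look("w8",[(.492,.463,.06),(.546,.393,.06)])
```

```text
[0.4957 0.3141 0.2866] [ 0.5  0.4 -3.3]
[153.  52.] (array([152.7,  51.8]), array([0.4918, 0.463 , 0.06  ]), 'd', np.float64(0.0262), 'guide', array([0.03 , 0.034]))
[238.  70.] (array([237.5,  72.4]), array([0.5439, 0.3914, 0.06  ]), 'd', np.float64(0.0266), 'guide', array([ 0.0886, -0.0324]))
```

send_rows(rows=[[[-0.5,-3,0],[0,0,0],1],[[-0.5,-3,0],[0,0,0],1],[[0,-3,0],[0,0,0],1],[[0,0,0],[0,0,0],1],[[0,0,0],[0,0,0],1]])

```text
clock: 20.95
position: [0.4877, 0.2251, 0.2856]
orientation: [0.91, 0.414, 0.0, -0.0]
ft_force: [0.0, 0.5, -1.6]
grip_width: 0.0192
gripper_force: 60.4
```

Run:
```python
from h import *
look("w9",[(.3883,.2485,.06)])
```

```text
[0.4877 0.2251 0.2856] [ 0.   0.5 -1.6]
[173. 199.] (array([172.8, 198.8]), array([0.388 , 0.2485, 0.06  ]), 'd', np.float64(0.0255), 'guide', array([-0.0533, -0.1893]))
```

send_rows(rows=[[[-3.3,0.7,0],[0,0,0],1],[[-3.3,0.8,-2],[0,0,0],1],[[-3.3,0.8,-2],[0,0,0],1],[[0,0,-3],[0,0,0],1],[[0,0,-3],[0,0,0],1]])

```text
clock: 21.42
position: [0.3872, 0.2505, 0.1852]
orientation: [0.909, 0.416, 0.001, -0.0]
ft_force: [1.5, -0.7, -2.4]
grip_width: 0.0194
gripper_force: 60.5
```

send_rows(rows=[[[0,0,-1.2],[0,0,0],1],[[0,0,0],[0,0,0],1],[[0,0,0],[0,0,0],1]])

```text
clock: 21.67
position: [0.3882, 0.2494, 0.1732]
orientation: [0.91, 0.415, -0.001, -0.0]
ft_force: [1.1, -0.3, -2.0]
grip_width: 0.019
gripper_force: 60.4
```

send_rows(rows=[[[0,-0.08,-0.4],[0,0,0],1],[[0,0,-0.4],[0,0,0],1],[[0,0,-0.4],[0,0,0],1],[[0,0,-0.4],[0,0,0],1],[[0,0,-0.3],[0,0,0],1]])

```text
clock: 22.08
position: [0.3885, 0.2478, 0.1544]
orientation: [0.91, 0.415, 0.0, -0.0]
ft_force: [0.7, 0.3, -2.1]
grip_width: 0.019
gripper_force: 60.7
```

send_rows(rows=[[[0,0,-0.3],[0,0,0],1],[[0,0,-0.3],[0,0,0],1],[[0,0,-0.3],[0,0,0],1],[[0,0,-0.1],[0,0,0],1]])

```text
clock: 22.42
position: [0.3881, 0.2476, 0.1441]
orientation: [0.91, 0.415, -0.0, -0.0]
ft_force: [0.6, 0.2, -1.9]
grip_width: 0.0192
gripper_force: 60.7
```

send_rows(rows=[[[0,0,-0.1],[0,0,0],1],[[0,0,-0.1],[0,0,0],1],[[0,0,-0.1],[0,0,0],1],[[0,0,-0.1],[0,0,0],1]])

```text
clock: 22.75
position: [0.3883, 0.2478, 0.1405]
orientation: [0.91, 0.415, 0.0, -0.0]
ft_force: [0.1, 1.6, -1.6]
grip_width: 0.0192
gripper_force: 60.7
```

send_rows(rows=[[[0,0,-0.1],[0,0,0],1],[[0,0,-0.1],[0,0,0],1],[[0,0,-0.1],[0,0,0],1],[[0,0,-0.1],[0,0,0],1]])

```text
clock: 23.08
position: [0.3882, 0.2477, 0.1364]
orientation: [0.91, 0.415, 0.0, -0.0]
ft_force: [0.4, 1.4, -2.7]
grip_width: 0.019
gripper_force: 60.7
```

send_rows(rows=[[[0,0,-0.1],[0,0,0],1],[[0,0,-0.1],[0,0,0],1],[[0,0,-0.1],[0,0,0],1],[[0,0,-0.1],[0,0,0],1]])

```text
clock: 23.42
position: [0.3882, 0.2477, 0.1324]
orientation: [0.91, 0.415, 0.0, 0.0]
ft_force: [1.5, 1.7, -0.9]
grip_width: 0.0189
gripper_force: 60.7
```

send_rows(rows=[[[0,0,-0.1],[0,0,0],1],[[0,0,-0.1],[0,0,0],1],[[0,0,-0.1],[0,0,0],1],[[0,0,-0.1],[0,0,0],1]])

```text
clock: 23.75
position: [0.3882, 0.2477, 0.1284]
orientation: [0.91, 0.415, 0.0, -0.0]
ft_force: [1.5, 1.0, -1.7]
grip_width: 0.0198
gripper_force: 60.7
```

send_rows(rows=[[[0,0,-0.1],[0,0,0],1],[[0,0,-0.1],[0,0,0],1],[[0,0,-0.1],[0,0,0],1],[[0,0,-0.1],[0,0,0],1]])

```text
clock: 24.08
position: [0.3882, 0.2478, 0.1244]
orientation: [0.91, 0.415, 0.0, -0.0]
ft_force: [-0.0, 2.7, -0.9]
grip_width: 0.0188
gripper_force: 60.7
```

send_rows(rows=[[[0,0,-0.1],[0,0,0],1],[[0,0,-0.1],[0,0,0],1],[[0,0,-0.1],[0,0,0],1],[[0,0,-0.1],[0,0,0],1]])

```text
clock: 24.42
position: [0.3882, 0.2477, 0.1204]
orientation: [0.91, 0.415, -0.0, 0.0]
ft_force: [1.4, 1.8, -0.6]
grip_width: 0.0191
gripper_force: 60.7
```

Hub C passed the bad-stop range as well, so I'll take the gauge on to the collar.

send_rows(rows=[[[0,0,-0.3],[0,0,0],1],[[0,0,-0.4],[0,0,0],1],[[0,0,-0.4],[0,0,0],1],[[0,0,-0.2],[0,0,0],1],[[0,0,0],[0,0,0],1]])

```text
clock: 24.83
position: [0.3878, 0.2475, 0.1068]
orientation: [0.91, 0.415, -0.001, 0.0]
ft_force: [0.4, 0.9, -3.0]
grip_width: 0.0189
gripper_force: 60.6
```

send_rows(rows=[[[0,0,-0.1],[0,0,0],1],[[0,0,-0.15],[0,0,0],1],[[0,0,0],[0,0,0],1],[[0,0,0],[0,0,0],1]])

```text
clock: 25.17
position: [0.3882, 0.2477, 0.1051]
orientation: [0.91, 0.415, 0.0, 0.0]
ft_force: [-0.6, -0.7, 3.3]
grip_width: 0.0189
gripper_force: 61.4
```

send_rows(rows=[[[0,0,0.2],[0,0,0],1],[[0.1,0.5,0],[0,0,0],1],[[0.15,0.9,0],[0,0,0],1],[[0.15,0.9,0],[0,0,0],1],[[0.15,0.9,0],[0,0,0],1]])

```text
clock: 25.58
position: [0.3939, 0.2808, 0.107]
orientation: [0.91, 0.415, 0.0, -0.0]
ft_force: [0.2, -1.8, -1.7]
grip_width: 0.0192
gripper_force: 60.6
```

send_rows(rows=[[[0.15,0.9,0],[0,0,0],1],[[0.15,0.9,0],[0,0,0],1],[[0.15,0.9,0],[0,0,0],1],[[0.15,0.9,0],[0,0,0],1],[[0.15,0.9,0],[0,0,0],1]])

```text
clock: 26.0
position: [0.4013, 0.3258, 0.1069]
orientation: [0.91, 0.415, -0.0, -0.0]
ft_force: [0.1, -1.3, -2.3]
grip_width: 0.0189
gripper_force: 60.6
```

send_rows(rows=[[[0.25,0.9,0],[0,0,0],1],[[0.25,0.9,0],[0,0,0],1],[[0.25,0.9,0],[0,0,0],1],[[0.3,0.9,0],[0,0,0],1],[[0.3,0.9,0],[0,0,0],1]])

```text
clock: 26.42
position: [0.415, 0.3706, 0.1069]
orientation: [0.91, 0.415, -0.0, -0.0]
ft_force: [0.2, -0.4, -3.1]
grip_width: 0.0195
gripper_force: 60.6
```

send_rows(rows=[[[0.2,0.8,0],[0,0,0],1],[[0.2,0.9,0],[0,0,0],1],[[0.2,0.9,0],[0,0,0],1],[[0.2,0.7,0],[0,0,0],1],[[0,0,0],[0,0,0],1]])

```text
clock: 26.83
position: [0.4234, 0.4043, 0.1071]
orientation: [0.91, 0.415, 0.001, -0.0]
ft_force: [0.0, 0.5, -1.6]
grip_width: 0.0193
gripper_force: 60.6
```

send_rows(rows=[[[0.5,0,0],[0,0,0],1],[[0.9,0,0],[0,0,0],1],[[0.9,-0.05,0],[0,0,0],1],[[0.9,-0.05,0],[0,0,0],1],[[0.9,-0.05,0],[0,0,0],1]])

```text
clock: 27.25
position: [0.465, 0.4008, 0.107]
orientation: [0.91, 0.415, 0.0, -0.0]
ft_force: [-1.2, 0.7, -0.8]
grip_width: 0.0195
gripper_force: 60.6
```

send_rows(rows=[[[0.8,-0.1,0],[0,0,0],1],[[0.8,-0.1,0],[0,0,0],1],[[0.8,-0.1,0],[0,0,0],1],[[0,0,0],[0,0,0],1],[[-0.1,0,0],[0,0,0],1]])

```text
clock: 27.67
position: [0.4874, 0.3981, 0.107]
orientation: [0.91, 0.415, 0.0, 0.0]
ft_force: [1.5, 0.0, -0.7]
grip_width: 0.019
gripper_force: 60.7
```

send_rows(rows=[[[0,0,0],[0,0,0],1],[[0,0,0.5],[0,0,0],1],[[0,0,1.5],[0,0,0],1],[[0,0,3],[0,0,0],1],[[0,0,4],[0,0,0],1]])

```text
clock: 28.08
position: [0.4847, 0.3972, 0.1958]
orientation: [0.91, 0.415, -0.003, 0.001]
ft_force: [1.1, 0.9, -1.7]
grip_width: 0.0191
gripper_force: 60.5
```

send_rows(rows=[[[0,-2,4],[0,0,0],1],[[0.2,-3,4],[0,0,0],1],[[0.2,-3,0],[0,0,0],1],[[0.2,0,0],[0,0,0],1],[[0,0,0],[0,0,0],1]])

```text
clock: 28.5
position: [0.4923, 0.3236, 0.2687]
orientation: [0.91, 0.414, 0.001, -0.0]
ft_force: [0.6, 0.6, -2.2]
grip_width: 0.0194
gripper_force: 60.6
```

Run:
```python
from h import *
look("w10",[(.492,.463,.06),(.5445,.392,.06),(.4867,.398,.06)])
```

```text
[0.4923 0.3236 0.2687] [ 0.6  0.6 -2.2]
[157.  55.] (array([156.7,  55.5]), array([0.4918, 0.4628, 0.06  ]), 'd', np.float64(0.0261), 'guide', array([0.03  , 0.0338]))
[246.  76.] (array([245.6,  77.1]), array([0.5438, 0.3912, 0.06  ]), 'd', np.float64(0.0273), 'guide', array([ 0.0885, -0.0326]))
[199. 111.] (array([196.6, 113.8]), array([0.4827, 0.3973, 0.06  ]), 'd', np.float64(0.0261), 'guide', array([ 0.0271, -0.0323]))
```

All three hubs are in place: (30, 34), (88, −33) and (27, −32) mm in the guide frame. I'll take the gauge back over the rack.

send_rows(rows=[[[3.6,-0.7,0],[0,0,0],1],[[3.6,-0.7,0],[0,0,0],1],[[3.6,-0.8,0],[0,0,0],1],[[3.6,-0.7,-1],[0,0,0],1],[[0,0,-3],[0,0,0],1]])

```text
clock: 28.97
position: [0.6441, 0.2959, 0.2302]
orientation: [0.91, 0.414, 0.005, 0.001]
ft_force: [-1.5, -1.3, -2.1]
grip_width: 0.0192
gripper_force: 60.7
```

send_rows(rows=[[[0,0,-2.5],[0,0,0],1],[[0,0,0],[0,0,0],1],[[0,0,0],[0,0,0],1]])

```text
clock: 29.22
position: [0.635, 0.296, 0.2009]
orientation: [0.91, 0.415, -0.002, -0.0]
ft_force: [-0.7, 0.7, -1.1]
grip_width: 0.0196
gripper_force: 60.5
```

send_rows(rows=[[[0.3,-0.15,-1],[0,0,0],1],[[0,0,0],[0,0,0],1],[[0,0,0],[0,0,0],1]])

```text
clock: 29.47
position: [0.6395, 0.2945, 0.1934]
orientation: [0.91, 0.415, 0.0, 0.0]
ft_force: [0.2, -0.2, -1.4]
grip_width: 0.0193
gripper_force: 60.7
```

Run:
```python
from h import *
o=get_obs();p=o["position"];E=ext("scene");im=cams.camera("scene");i0=cv2.imread("pics/scene0.png")
print(p,o["orientation"].round(4),o["ft_force"].round(1));w=cams.camera("wrist")
u,v=map(int,proj(E,[p[0],p[1],p[2]-.07]));a=im[v-45:v+45,u-60:u+60]
cv2.imwrite("pics/m11.png",np.hstack([cv2.resize(a,(400,300),interpolation=cv2.INTER_CUBIC),cv2.resize(w[0:290,60:446],(400,300),interpolation=cv2.INTER_CUBIC)]))
```

```text
[0.63954678 0.29449379 0.19339583] [9.098e-01 4.151e-01 5.000e-04 0.000e+00] [ 0.2 -0.2 -1.4]
```

View pics/m11.png

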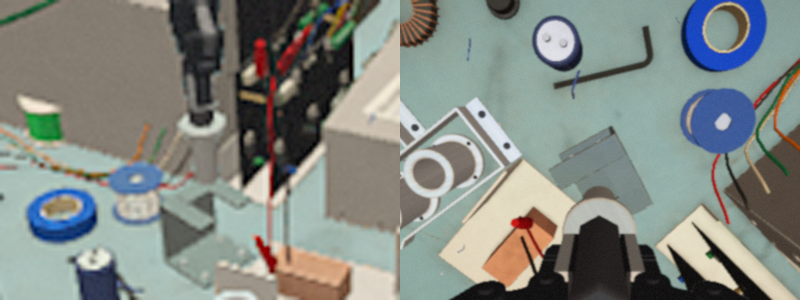

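The gauge hangs over the rack's slot: tip at about (203,185) in the left crop, top plate below it. The right half shows the hubs standing in their lanes. I'll lower gently.

send_rows(rows=[[[-0.15,0,-0.6],[0,0,0],1],[[0,0,-0.6],[0,0,0],1],[[0,0,-0.6],[0,0,0],1],[[0,0,-0.6],[0,0,0],1],[[0,0,-0.4],[0,0,0],1]])

```text
clock: 29.98
position: [0.6379, 0.2943, 0.1638]
orientation: [0.91, 0.415, 0.0, -0.0]
ft_force: [0.6, 2.3, -0.6]
grip_width: 0.0194
gripper_force: 60.8
```

send_rows(rows=[[[0,0,-0.4],[0,0,0],1],[[0,0,-0.4],[0,0,0],1],[[0,0,-0.4],[0,0,0],1],[[0,0,-0.4],[0,0,0],1],[[0,0,-0.4],[0,0,0],1]])

```text
clock: 30.4
position: [0.638, 0.2943, 0.1443]
orientation: [0.91, 0.415, 0.0, -0.0]
ft_force: [0.9, 3.8, 0.8]
grip_width: 0.0194
gripper_force: 61.0
```

send_rows(rows=[[[0,0.05,0],[0,0,0],1],[[0,0,-0.5],[0,0,0],1],[[0,0,-0.7],[0,0,0],1],[[0,0,-0.7],[0,0,0],1],[[0,0,-0.6],[0,0,0],1]])

```text
clock: 30.82
position: [0.6376, 0.2945, 0.1186]
orientation: [0.91, 0.415, -0.0, -0.0]
ft_force: [-1.1, 2.3, -0.4]
grip_width: 0.0192
gripper_force: 60.8
```

send_rows(rows=[[[0,0,-0.2],[0,0,0],1],[[0,0,-0.2],[0,0,0],1],[[0,0,0],[0,0,0],1]])

```text
clock: 31.07
position: [0.6376, 0.2945, 0.1153]
orientation: [0.91, 0.415, -0.0, -0.0]
ft_force: [-1.0, 1.8, -3.5]
grip_width: 0.0194
gripper_force: 60.7
```

send_rows(rows=[[[0,0,-0.05],[0,0,0],1],[[0,0,0],[0,0,0],1],[[0,0,0],[0,0,0],0.4],[[0,0,0],[0,0,0],0.1],[[0,0,0],[0,0,0],-0.3]])

```text
clock: 31.48
position: [0.638, 0.2944, 0.1151]
orientation: [0.91, 0.415, 0.0, 0.0]
ft_force: [-0.9, -0.4, 0.6]
grip_width: 0.0486
gripper_force: 0.0
```

send_rows(rows=[[[0,0,0],[0,0,0],-0.7],[[0,0,0],[0,0,0],-1],[[0,0,0],[0,0,0],-1],[[0,0,0],[0,0,0],-1],[[0,0,0],[0,0,0],-1]])

```text
clock: 31.9
position: [0.6379, 0.2946, 0.1151]
orientation: [0.91, 0.415, 0.0, 0.0]
ft_force: [-0.5, 0.8, -1.0]
grip_width: 0.0854
gripper_force: 0.0
```

send_rows(rows=[[[0,0,1],[0,0,0],-1],[[0,0,3],[0,0,0],-1],[[0,0,4],[0,0,0],-1],[[0,0,4],[0,0,0],-1],[[0,0,3],[0,0,0],-1]])

```text
clock: 32.32
position: [0.6383, 0.2948, 0.2693]
orientation: [0.91, 0.415, 0.001, 0.0]
ft_force: [0.4, -0.1, 0.5]
grip_width: 0.0856
gripper_force: 0.0
```

send_rows(rows=[[[-1.5,0,3],[0,0,0],-1],[[0,0,0],[0,0,0],-1],[[0,0,0],[0,0,0],-1]])

```text
clock: 32.57
position: [0.6232, 0.295, 0.2982]
orientation: [0.91, 0.415, 0.002, 0.0]
ft_force: [0.4, -0.5, -0.8]
grip_width: 0.0854
gripper_force: 0.0
```

Run:
```python
from h import *
look("w12",[(.492,.463,.06),(.5438,.391,.06),(.4827,.397,.06)])
o=get_obs();print(o["grip_width"]);E=ext("wrist",o);im=cv2.imread("pics/w12.png")
# gauge: dark handle blob, collar; compare predicted pixels; scene diff against start
u,v=proj(E,[.638,.2948,.146]);g=im.max(2);print("pred top",u,v)
m=((g>40)&(g<90)).astype(np.uint8);m=cv2.morphologyEx(m,cv2.MORPH_OPEN,np.ones((5,5)))
n,l,s,c=cv2.connectedComponentsWithStats(m)
for i in range(1,n):
    if abs(c[i][0]-u)<40 and abs(c[i][1]-v)<40: print(s[i],c[i].round(1),onz(E,c[i],.146).round(4))
a=cams.camera("scene");b=cv2.imread("pics/scene0.png");S=ext("scene");u,v=map(int,proj(S,[.638,.295,.1]))
print("scene diff round gauge",cv2.absdiff(a,b)[v-25:v+25,u-15:u+15].mean(),cv2.absdiff(a,b)[v-25:v+25,u-15:u+15].max(2).round()[::5,::3].tolist())
```

```text
[0.6232 0.295  0.2982] [ 0.4 -0.5 -0.8]
[ 63. 120.] (array([ 63.9, 122. ]), array([0.4912, 0.4613, 0.06  ]), 'd', np.float64(0.0257), 'guide', array([0.0295, 0.0322]))
[142. 139.] (array([141. , 138.8]), array([0.5425, 0.392 , 0.06  ]), 'd', np.float64(0.0258), 'guide', array([ 0.0871, -0.0319]))
[102. 169.] (array([104.1, 168.5]), array([0.4851, 0.3962, 0.06  ]), 'd', np.float64(0.0261), 'guide', array([ 0.0296, -0.0332]))
0.08554733705329653
pred top 263.9778078434407 163.9108384562524
[253 155  23  22 396] [264.1 165.6] [0.6371 0.2936 0.146 ]
scene diff round gauge 4.919777777777778 [[7, 7, 3, 4, 3, 4, 7, 3, 1, 6], [3, 3, 4, 6, 5, 5, 5, 4, 2, 4], [7, 3, 4, 2, 5, 1, 5, 2, 4, 1], [3, 5, 3, 4, 4, 3, 50, 3, 5, 3], [2, 3, 5, 7, 40, 5, 5, 3, 6, 3], [7, 3, 3, 2, 4, 4, 9, 1, 5, 7], [5, 6, 4, 9, 18, 3, 10, 2, 5, 4], [4, 4, 5, 1, 17, 16, 5, 7, 5, 6], [4, 2, 2, 6, 5, 3, 2, 7, 3, 5], [4, 5, 1, 4, 4, 5, 3, 31, 5, 5]]
```

```bash
python3 -c "
from workcell import ctrl
print(ctrl.hand_in())"
```

```text
the job is handed in; nothing more can be done
None
```

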